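# Lock the tube carriers on the shaker and start it

### The job

Load the shaker: set every white tube carrier on the bench down flat in a station of its own on the shaker platform, turned so that its blue-striped flat end sits at the blue-marked end, then lock each one with a T-pin from the grey block: pass the T-head lengthwise through the slots of carrier and platform until its flange rests on the carrier, and give it a quarter turn so that the orange wing stands square across the slot. When all carriers are locked, with the black speed dial turned clockwise until its bar lies square across the pod (along the row of stations), press the green start button fully down and let go; keep the tubes upright all along and leave the bottle, beaker and empty rack alone.

Things in the scene. Friction and masses are not known exactly. Their poses are not given: they have to be found in the camera images.
- car1_center (a point): tube carrier: white block 130 (x, from -62 to +68) x 50 (y) x 22 mm high, -x end square with a blue stripe, +x end a half circle; slot 35 (x) x 13.5 (y) mm right through its middle; four red-capped tubes fixed on it. 0.16 to 0.29 kg. Point: its middle, 11 mm above its underside; z up. Starts flat on the bench; only 2 or 3 carriers are present
- car1_mark (a point): blue stripe on the flat end of carrier car1, on the top face, 58.5 mm in -x from its middle. Its tubes: 17 mm dia, tops 42 mm above the block, at x = -44 and +50, y = +-13 mm; fingers fit between them to pinch the block across its 50 mm width at the middle
- car2_center (a point): tube carrier: white block 130 (x, from -62 to +68) x 50 (y) x 22 mm high, -x end square with a blue stripe, +x end a half circle; slot 35 (x) x 13.5 (y) mm right through its middle; four red-capped tubes fixed on it. 0.16 to 0.29 kg. Point: its middle, 11 mm above its underside; z up. Starts flat on the bench; only 2 or 3 carriers are present
- car2_mark (a point): blue stripe on the flat end of carrier car2, on the top face, 58.5 mm in -x from its middle. Its tubes: 17 mm dia, tops 42 mm above the block, at x = -44 and +50, y = +-13 mm; fingers fit between them to pinch the block across its 50 mm width at the middle
- car3_center (a point): tube carrier: white block 130 (x, from -62 to +68) x 50 (y) x 22 mm high, -x end square with a blue stripe, +x end a half circle; slot 35 (x) x 13.5 (y) mm right through its middle; four red-capped tubes fixed on it. 0.16 to 0.29 kg. Point: its middle, 11 mm above its underside; z up. Starts flat on the bench; only 2 or 3 carriers are present
- car3_mark (a point): blue stripe on the flat end of carrier car3, on the top face, 58.5 mm in -x from its middle. Its tubes: 17 mm dia, tops 42 mm above the block, at x = -44 and +50, y = +-13 mm; fingers fit between them to pinch the block across its 50 mm width at the middle
- st1 (a point): station on the shaker's grey platform, an 8 mm plate with a through slot 38 (x) x 17 (y) mm at the station's middle. Point: that middle, on the plate's top face, 93 mm above the bench; x to the round end, away from the robot; z up. Guides 10 mm high, flared, 1.5 mm off a seated carrier, none within 20 mm of the middle; it fits one way only, flat end at -x, at the blue bar
- st2 (a point): station on the shaker's grey platform, an 8 mm plate with a through slot 38 (x) x 17 (y) mm at the station's middle. Point: that middle, on the plate's top face, 93 mm above the bench; x to the round end, away from the robot; z up. The stations lie side by side 115 mm apart, all alike, with guides that fit the carrier's outline one way only (flat end at -x, at the blue bar)
- st3 (a point): station on the shaker's grey platform, an 8 mm plate with a through slot 38 (x) x 17 (y) mm at the station's middle. Point: that middle, on the plate's top face, 93 mm above the bench; x to the round end, away from the robot; z up. Under the platform plate there is 25 mm of free space. Guides as at the other stations, flat end at -x, at the blue bar
- pin1_grip (a point): T-pin: orange wing 34 (x) x 12 (y) x 34 mm high; under it a round flange 36 dia x 5 mm, a 9 mm shank, and at the foot a T-head 30 (x) x 9 (y) x 8 mm high, parallel to the wing. Point: wing centre, 22 mm above the flange's underside, 63 mm above the foot; z up. Flange underside to T-head top: 33 mm, so with the flange on a seated carrier the head is 3 mm clear below the platform and can turn
- pin2_grip (a point): T-pin: orange wing 34 (x) x 12 (y) x 34 mm high; under it a round flange 36 dia x 5 mm, a 9 mm shank, and at the foot a T-head 30 (x) x 9 (y) x 8 mm high, parallel to the wing. Point: wing centre, 22 mm above the flange's underside, 63 mm above the foot; z up. All three pins are always there, wings 60 mm apart; 70 g; pinch the wing's 12 mm
- pin3_grip (a point): T-pin: orange wing 34 (x) x 12 (y) x 34 mm high; under it a round flange 36 dia x 5 mm, a 9 mm shank, and at the foot a T-head 30 (x) x 9 (y) x 8 mm high, parallel to the wing. Point: wing centre, 22 mm above the flange's underside, 63 mm above the foot; z up. Hung by the flange in a slot of the 44 mm high grey block; pins not needed stay there
- start_top (a point): top of the round green start button (28 mm dia), nearest the robot on the blue pod at the shaker's left end; pressed straight down
- speed (a joint): speed dial: angle in rad, grows clockwise seen from above; 0 = its bar lies along the stations' x axis, 1.571 = square to it (along the row of stations); travel 0 to 2.6; stays where it is left, 0.03 N m
- speed_grip (a point): black speed dial behind the start button on the blue pod: 44 mm disc with an upright bar 42 long x 14 thick x 30 mm high on top. Point: on its axis, 7 mm below the bar's top, 23 mm above the disc; pinch the bar's 14 mm from above
- start (a joint): start button travel, 0 up to 0.006 m fully pressed (5 N); springs back
- bottle: bystander: glass bottle with orange cap, 70 mm dia, 150 mm high; origin at the centre of its underside
- beaker: bystander: empty glass beaker, 70 mm dia, 90 mm high; origin at the centre of its underside
- rack: bystander: empty white tube rack, 96 x 192 x 60 mm; origin at the centre of its underside
Not all that is in view belongs to the job. What is shaped like the part that bears pin1_grip but pink or turquoise is not meant.

How it is judged:
By the outcome, as a careful person would: the job done as asked, in the order asked, and still so for the second after the job is handed in, with the robot touching nothing.
Of car1, car2, car3 only 2 to 3 are there at a start; the rules pass over those that are not, and their reading is None.
At some moment in a run one of car1, car2, car3 may be knocked a few centimetres aside while the robot is not near it.
It also fails if it takes over 210 s, if anything falls off the work surface, if the arm or the gripper's body presses on something with over 40 N, if the wrist force passes 120 N, or if a joint passes its speed limit or range.

### The arm

A 7-joint arm with a two-finger parallel gripper is mounted at the origin on the work surface. World frame = base frame: x ahead of the robot, y to its left, z up, the work surface at z = 0. Lengths are in mm, angles in degrees, forces in N, time in s.
With the tool pointing down it reaches from about 425 to 875 mm from the base axis. Payload 4.7 kg.
Tool frame: the origin (TCP) lies midway between the tips of the shut fingers; the grasp point (between the pads) lies 19 mm behind it; z points along the fingers, y is the line along which they close (so a half turn about z gives the same grasp; the last joint's range is limited). The gripper opens to 85 mm and grips with 20 to 120 N. Pads are 22 mm wide; open, the fingers measure 114 mm over their backs; the gripper's body (76 mm by 85 mm) begins 54 mm behind the grasp point. The pads swing forward as they close: fully open they stand 13 mm farther back than shut.
Start: joints at [-71.385, 18.392, -4.016, 83.108, 1.295, 78.541, -3.26], TCP at [198.81, 618.869, 231.349] pointing down, gripper open.
Joint ranges: [-163.93, 163.93], [-17.29, 119.83], [-79.2, 71.16], [3.27, 140.29], [-89.18, 269.18], [5.43, 117.66], [-154.24, 154.24]. Speed limits (degrees/s): [147.25, 147.25, 180, 180, 180, 180, 180].

### API

Orientations are given as [roll, pitch, yaw] about the fixed x, y, z axes, in that order (R = Rz(yaw) Ry(pitch) Rx(roll)).
In Python, from rig import ctrl gives the robot as it stands.
- The arm moves only by the tool step_arm, never from a script. Its argument "targets" is one flat list of numbers, 6 for each row, row after row: the shift along the tool's x, y, z as a fraction of full scale, then the turn, a rotation vector about the tool's x, y, z as a fraction of full scale. In form: [x, y, z, ax, ay, az, x, y, z, ax, ay, az, ...]. A call has 1 to 12 rows; each row is the pose to reach, as a shift and turn from the pose commanded when the call began, along the tool's axes at that moment; what a row does not reach only later rows make up. Full scale, the value 1, is 25 cm for a shift and pi/2 rad for a turn. A row lasts 1/8 s, in which the tool goes at most 62.5 mm and 10.7 degrees, less where a joint would pass 70% of its speed; a pose out of reach is approached as far as the arm can. A call with a number of a shift or a turn outside -1 to 1 is refused whole. A call with a gripper value outside its range is refused whole. "jaw" is the closure, from 0 (fully open) to 1 (shut), set as the call begins (left out, the last holds). The fingers move at their own pace and stop on an object; "force" is the grip in N (left out, the last holds). Time passes only in rows, so rows that repeat a pose let the fingers close. It gives the time, the measured TCP pose, the force, the opening and the grip force at its end, in the units of the state.
- ctrl.read_state(): the state, without advancing time (a new reading comes with each control period).
- ctrl.grab_frame(name): name is "scene" or "top"; returns the picture (420x560x3 uint8, blue, green, red); there is no depth.
- ctrl.calibration(name): a dict with "fovy" (degrees; the focal length in pixels is half the picture's height over the tangent of half this angle, whatever the lens; pixels are square), "cx", "cy" (the principal point, pixels), "eye" and "attitude" of the camera in the world. Camera axes: x right, y down, z forward; pixel columns grow to the right and rows downward; lengths in mm; the calibration is good to about 2 mm. A picture is of the moment at which its call begins. calibration takes no time and is no camera call.
- ctrl.finish_job(): hands the job in; it is judged then, once.
The state is a dict: "t": time; "joint_pos": joint angles; "qd": joint speeds; "tau": joint torques, N m; "eef_pos": TCP position; "orientation": TCP orientation; "ft_force": force on the tool from outside, world axes, zero at the start; "torque": the same for the moment, N m; "width": finger opening in mm; "gripper_force": force on a finger pad.
Only numpy, scipy, OpenCV 4.12 (cv2) and the standard library are available. Lean on these libraries where they do the work, as an engineer would, in place of code of your own. Each camera call takes 0.05 s, during which the arm holds its last target. There are 200 camera calls.

## Working session

There is one attempt and no reset: what is moved stays moved. The work goes in short steps, Python scripts to look and compute and a tool call to move; the robot and the scene stay as the last step left them, time stands still between calls to the robot, and variables do not carry over. Pictures are saved under pics/ and viewed, at most 14 in all, crops included, and the job is handed in when it is done.

Besides the shell and the picture viewer there is one more tool, called by a JSON object that holds its "api" and its "payload", one argument or row to a line. step_arm: Moves the arm, as the interface text tells. Its arguments: {"type":"object","properties":{"targets":{"type":"array","items":{"type":"number","minimum":-1,"maximum":1}},"jaw":{"type":"number"},"force":{"type":"number"}},"required":["targets"]}

```bash
ls; mkdir -p pics; python3 - <<'E'
from rig import ctrl
import cv2
for n in("scene","top"):
    f=ctrl.grab_frame(n); cv2.imwrite(f"pics/{n}0.png",f); print(n,ctrl.calibration(n))
print(ctrl.read_state())
E
```

```text
pics
scene {'fovy': 54.064933498609314, 'cx': 271.3927249186984, 'cy': 206.269834793532, 'eye': array([ 927.3810896 , -633.28406736,  636.45625689]), 'attitude': array([-124.04532419,    0.58271548,   27.5891208 ])}
top {'fovy': 55.335971724726164, 'cx': 274.6686374308329, 'cy': 219.338437223896, 'eye': array([ 395.47227868,   65.76458979, 1077.48203763]), 'attitude': array([-171.53073124,   -0.52519309,  -89.72857369])}
{'t': 0.1, 'joint_pos': array([-71.38446529,  18.43322721,  -4.01749287,  83.17058195,
         1.29435695,  78.54022961,  -3.25989878]), 'qd': array([ 0.09534454, -0.06687569, -0.01923839, -0.2370266 ,  0.03882839,
       -0.11166993, -0.06209966]), 'tau': array([ 2.19433164e-04, -4.94876504e+01, -3.83831207e-01, -3.15209091e+01,
        1.30896829e-02,  7.42995908e-03, -3.22053859e-05]), 'eef_pos': array([198.65506761, 618.37584893, 230.32770762]), 'orientation': array([-1.79901169e+02,  4.33864740e-03,  1.62195957e+02]), 'ft_force': array([-0.00211824, -0.06526501, -0.57112674]), 'torque': array([0.02892907, 0.0171904 , 0.03129937]), 'gripper_force': 0.0, 'width': 85.53968211307372}
```

View pics/top0.png

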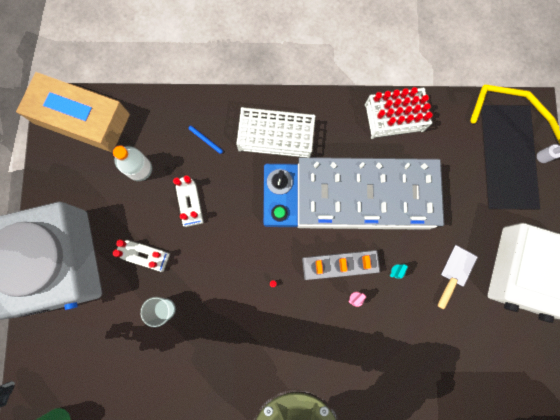

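View pics/scene0.png

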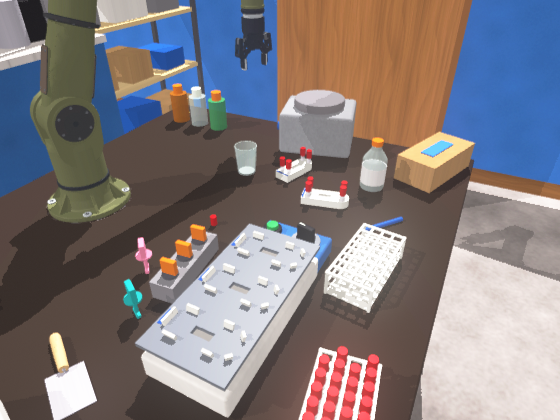

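The top picture shows two carriers at (189,200) and (141,254), orange pins at (319,267), (344,265) and (367,262), the button at (279,212), the dial at (280,181), and the three stations on the platform. Possible mix-ups:
- **Pins:** the pink one at (357,299) and the turquoise one at (399,271). I use the orange ones.
- **Carriers:** the empty rack at (276,132) and the full red-capped rack at (400,112). Not wanted.
- **Red cap:** a loose one at (273,283). Not wanted.

Next is one close crop to confirm.

```bash
cat > h.py <<'E'
import numpy as np, cv2
from rig import ctrl
from scipy.spatial.transform import Rotation as R
def cam(n):
    c=ctrl.calibration(n); f=210/np.tan(np.radians(c['fovy']/2))
    return c,f,R.from_euler('xyz',c['attitude'],degrees=True).as_matrix()
def px2w(n,u,v,z):
    c,f,M=cam(n); d=M@np.array([(u-c['cx'])/f,(v-c['cy'])/f,1]); e=c['eye']
    return e+d*(z-e[2])/d[2]
def w2px(n,p):
    c,f,M=cam(n); q=M.T@(np.asarray(p,float)-c['eye']); return np.array([c['cx']+f*q[0]/q[2],c['cy']+f*q[1]/q[2]])
def blobs(im,lo,hi,amin=6):
    h=cv2.cvtColor(im,cv2.COLOR_BGR2HSV); m=cv2.inRange(h,lo,hi)
    n,_,s,c=cv2.connectedComponentsWithStats(m); return [(c[i].round(1),s[i,4]) for i in range(1,n) if s[i,4]>=amin]
def move(pos,rpy=None):
    "tool-frame shift (fractions) and rotvec from current measured pose to target"
    s=ctrl.read_state(); M=R.from_euler('xyz',s['orientation'],degrees=True)
    d=M.inv().apply(np.asarray(pos)-s['eef_pos'])/250
    r=(M.inv()*R.from_euler('xyz',rpy,degrees=True)).as_rotvec()/(np.pi/2) if rpy is not None else 0*d
    return d.round(4),r.round(4)
E
python3 - <<'E'
from h import *
im=cv2.imread('pics/top0.png'); sc=cv2.imread('pics/scene0.png')
cv2.imwrite('pics/c1.png',cv2.resize(im[140:310,100:460],(792,374),interpolation=cv2.INTER_CUBIC))
for nm,lo,hi in(("blue",(100,120,60),(125,255,255)),("orange",(8,150,120),(20,255,255)),("green",(50,120,80),(80,255,255)),("red",(0,180,90),(5,255,255)),("red2",(174,180,90),(180,255,255))):
    print(nm,'TOP',[(tuple(map(float,c)),int(a)) for c,a in blobs(im,lo,hi) if 90<c[0]<460 and 140<c[1]<310])
    print(nm,'SC',[(tuple(map(float,c)),int(a)) for c,a in blobs(sc,lo,hi) if c[1]>140 and c[0]>130])
E
```

```text
blue TOP [((280.3, 198.0), 1392), ((324.6, 220.9), 42), ((371.0, 221.0), 39), ((416.7, 221.8), 44)]
blue SC [((436.5, 151.1), 49), ((389.0, 221.8), 118), ((287.7, 229.4), 132), ((367.5, 228.5), 8), ((322.8, 245.6), 174), ((233.0, 243.7), 7), ((200.2, 278.2), 9), ((159.6, 320.5), 14)]
orange TOP [((119.6, 151.9), 167), ((366.2, 261.8), 93), ((342.6, 264.6), 72), ((318.9, 266.9), 58)]
orange SC [((377.3, 142.0), 85), ((197.8, 232.4), 202), ((183.1, 248.7), 210), ((168.3, 266.4), 229)]
green TOP [((279.3, 211.8), 111)]
green SC [((272.2, 225.0), 84)]
red TOP []
red SC [((368.6, 364.1), 18), ((373.9, 365.1), 11), ((367.2, 376.3), 6), ((371.2, 377.3), 6)]
red2 TOP [((187.0, 178.7), 33), ((176.3, 180.8), 38), ((193.5, 214.1), 24), ((182.8, 216.1), 31), ((120.2, 242.8), 45), ((116.4, 253.1), 47), ((155.6, 254.3), 24), ((152.2, 264.0), 25), ((272.7, 283.3), 33)]
red2 SC [((302.2, 149.9), 18), ((308.5, 150.5), 8), ((281.7, 160.5), 35), ((287.6, 163.4), 32), ((309.0, 180.6), 34), ((343.9, 182.2), 12), ((342.9, 186.5), 15), ((213.1, 219.8), 58), ((371.9, 366.2), 13), ((369.1, 379.5), 15), ((368.5, 396.2), 6)]
```

View pics/c1.png

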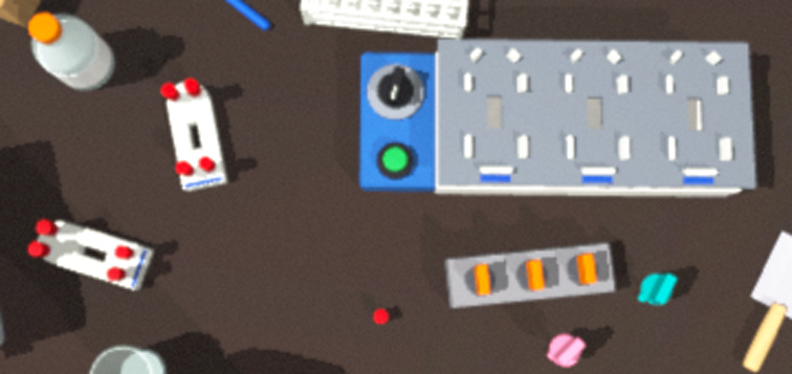

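The crop confirms two carriers: A has its stripe toward the robot, and B has its stripe toward -y. It also confirms the three orange pins in the block. Now measuring.

```bash
python3 - <<'E'
from h import *
from scipy.optimize import least_squares
np.set_printoptions(precision=1,suppress=True)
im=cv2.imread('pics/top0.png'); sc=cv2.imread('pics/scene0.png')
def car(caps,p0,name):
    loc=np.array([[-44,13],[-44,-13],[50,13],[50,-13]])
    def f(p):
        c,s=np.cos(p[2]),np.sin(p[2]); r=[]
        P=np.c_[p[0]+c*loc[:,0]-s*loc[:,1],p[1]+s*loc[:,0]+c*loc[:,1]]
        q=np.array([w2px('top',[*a,58]) for a in P])
        return (q-np.array([min(caps,key=lambda k:np.hypot(*(k-x))) for x in q])).ravel()
    r=least_squares(f,p0); print(name,r.x[:2],np.degrees(r.x[2]),'res',r.fun)
A=np.array([(187.0,178.7),(176.3,180.8),(193.5,214.1),(182.8,216.1)]);B=np.array([(120.2,242.8),(116.4,253.1),(155.6,254.3),(152.2,264.0)])
for u,v in((188.6,201.8),(142.7,255.5)): print('slot',px2w('top',u,v,20))
car(A,[*px2w('top',188.6,201.8,20)[:2],np.radians(10)],'A'); car(B,[*px2w('top',142.7,255.5,20)[:2],np.radians(75)],'B')
print('mark A',px2w('top',204/2.2+100,183.5/2.2+140,22),'B',px2w('top',138/2.2+100,268/2.2+140,22))
for u,v in((366.2,261.8),(342.6,264.6),(318.9,266.9)): print('wing',px2w('top',u,v,77))
for u,v in((493,111),(595,112),(695,114)): print('slot',px2w('top',u/2.2+100,v/2.2+140,93))
for u,v in((324.6,220.9),(371.0,221.0),(416.7,221.8)): print('bar',px2w('top',u,v,93))
# triangulate
def tri(a,b):
    L=[]
    for n,(u,v) in(('top',a),('scene',b)):
        c,f,M=cam(n); d=M@np.array([(u-c['cx'])/f,(v-c['cy'])/f,1]); L.append((c['eye'],d/np.linalg.norm(d)))
    Q=sum(np.eye(3)-np.outer(d,d) for e,d in L); q=sum((np.eye(3)-np.outer(d,d))@e for e,d in L)
    X=np.linalg.solve(Q,q); return X,np.linalg.norm(np.cross(X-L[0][0],L[0][1]))*2
print('green',tri((279.3,211.8),(272.2,225))); 
for a,b in(((366.2,261.8),(168.3,266.4)),((342.6,264.6),(183.1,248.7)),((318.9,266.9),(197.8,232.4))): print('pin',tri(a,b))
g=cv2.cvtColor(im,cv2.COLOR_BGR2HSV); 
print('guides',[(tuple(map(float,c)),int(a)) for c,a in blobs(im,(0,0,185),(180,45,255)) if 300<c[0]<445 and 155<c[1]<225])
cv2.imwrite('pics/c2.png',cv2.resize(im[155:230,255:450],(780,300),interpolation=cv2.INTER_CUBIC))
cv2.imwrite('pics/c3.png',cv2.resize(sc[210:390,130:340],(700,600),interpolation=cv2.INTER_CUBIC))
E
```

```text
slot [599.1 287.8  20. ]
slot [454.9 402.9  20. ]
A [600.6 289.3] 12.233738253162185 res [ 0.3 -0.2 -0.4 -0.3  0.5  0.2 -0.4  0.3]
B [456.7 404.9] 73.11140890554859 res [-0.3 -0.  -0.3 -0.2  0.4 -0.1  0.2  0.4]
mark A [540.4 274.4  22. ] B [438.5 349.2  22. ]
wing [ 438.9 -171.3   77. ]
wing [ 431.7 -112.2   77. ]
wing [425.7 -53.1  77. ]
slot [616.3 -66.5  93. ]
slot [ 615.9 -183.4   93. ]
slot [ 614.4 -298.    93. ]
bar [538.9 -66.7  93. ]
bar [ 539.4 -182.4   93. ]
bar [ 538.1 -296.4   93. ]
green (array([566.9,  45.9,  64.1]), np.float64(2.0055201740442157))
pin (array([ 440.3, -174.2,   61.9]), np.float64(1.9956553796564271))
pin (array([ 432.7, -114.5,   61.8]), np.float64(1.2117932748610836))
pin (array([427.1, -54.1,  62.7]), np.float64(2.5116403718421125))
guides [((330.6, 176.7), 9727), ((397.7, 162.3), 6), ((423.7, 165.8), 47), ((411.3, 167.2), 6), ((400.2, 168.6), 8), ((409.8, 172.6), 14), ((416.9, 171.8), 9), ((428.4, 179.0), 66), ((434.4, 179.4), 7), ((413.0, 180.4), 12), ((369.3, 187.3), 7), ((423.4, 192.5), 15), ((436.3, 209.3), 7)]
```

View pics/c2.png

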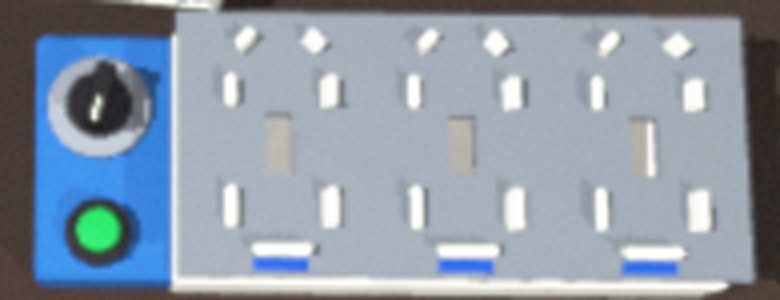

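The close view shows the slots at top pixels (324.4,190.6), (369.9,191.1) and (415.6,191.4), the dial at (279,181) and the button at (279.3,212). I'll take carrier B to station 3 first.

```bash
python3 - <<'E'
from h import *
np.set_printoptions(precision=1,suppress=True)
S=np.array([px2w('top',u,v,93)[:2] for u,v in((324.4,190.6),(369.9,191.1),(415.6,191.4))]); print(S, np.degrees(np.arctan2(*(S[0]-S[2])))) 
print(px2w('top',157,312,45),px2w('top',131,163,100), px2w('top',279,181,90))
print(move([456,404,130],[180,0,73]))
im=cv2.imread('pics/scene0.png'); cv2.imwrite('pics/dial.png',cv2.resize(np.vstack([im[210:270,250:340],cv2.imread('pics/top0.png')[160:225,250:340]]),None,fx=4.5,fy=4.5,interpolation=cv2.INTER_CUBIC))
E
```

```text
[[ 615.9  -67.3]
 [ 615.4 -181.9]
 [ 615.4 -297.3]] 0.12452055719624149
[312.  351.6  45. ] [681.9 419.  100. ] [640.7  46.9  90. ]
(array([-1.2, -0.5,  0.4]), array([-0.,  0.,  1.]))
```

View pics/dial.png

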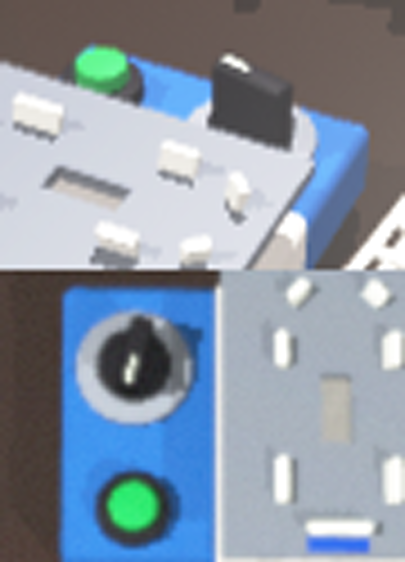

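The dial bar stands roughly along x, so it is near 0. Now moving toward carrier B.

{"api": "step_arm", "payload": {
  "targets": [-0.2, -0.08, 0, 0, 0, 0.1, -0.4, -0.16, 0.05, 0, 0, 0.2, -0.6, -0.24, 0.1, 0, 0, 0.3, -0.8, -0.32, 0.15, 0, 0, 0.42, -0.95, -0.4, 0.2, 0, 0, 0.53, -0.95, -0.4, 0.2, 0, 0, 0.65, -0.95, -0.4, 0.2, 0, 0, 0.76, -0.95, -0.4, 0.2, 0, 0, 0.88, -0.95, -0.4, 0.2, 0, 0, 0.99, -0.95, -0.4, 0.2, 0, 0, 0.99],
  "jaw": 0,
  "force": 40
}}

```text
t: 1.35
eef_pos: [394.1, 450.8, 180.9]
orientation: [-180.0, 0.1, 73.2]
ft_force: [0.4, -0.6, -0.3]
width: 85.3
gripper_force: 0.0
```

```bash
cat >> h.py <<'E'
from scipy.optimize import least_squares
def car(p0,z=0,name='top',im=None):
    "fit carrier (x,y,yaw deg) by its red caps; z = height of its underside"
    im=ctrl.grab_frame(name) if im is None else im
    h=cv2.cvtColor(im,cv2.COLOR_BGR2HSV); m=cv2.inRange(h,(174,150,80),(180,255,255))|cv2.inRange(h,(0,150,80),(5,255,255))
    n,_,s,c=cv2.connectedComponentsWithStats(m); caps=[c[i] for i in range(1,n) if s[i,4]>=12]
    loc=np.array([[-44,13],[-44,-13],[50,13],[50,-13]])
    def f(p):
        a=R.from_euler('z',p[2]).as_matrix()[:2,:2]; P=loc@a.T+p[:2]*1000
        q=np.array([w2px(name,[*x,z+58]) for x in P])
        return (q-np.array([min(caps,key=lambda k:np.hypot(*(k-x))) for x in q])).ravel()
    r=least_squares(f,[p0[0]/1000,p0[1]/1000,np.radians(p0[2])])
    return np.r_[r.x[:2]*1000,np.degrees(r.x[2])].round(1),abs(r.fun).max().round(2)
E
python3 - <<'E'
from h import *
s=ctrl.read_state(); print(s['t'],s['eef_pos'],s['orientation'])
print(car([456,404,73]),car([600,289,12]))
print(move([456,404,60],[180,0,73]))
E
```

```text
1.35 [394.1019618  450.80975473 180.85545408] [-1.79989770e+02  5.05184992e-02  7.32042317e+01]
(array([457.1, 405. ,  73. ]), np.float64(0.5)) (array([600.5, 289.2,  12.4]), np.float64(0.43))
(array([-0.1085,  0.291 ,  0.4841]), array([-0.0001,  0.0003,  0.0031]))
```

{"api": "step_arm", "payload": {
  "targets": [-0.06, 0.15, 0.2, 0, 0, 0, -0.11, 0.294, 0.25, 0, 0, 0, -0.11, 0.294, 0.4, 0, 0, 0, -0.11, 0.294, 0.5, 0, 0, 0, -0.11, 0.294, 0.6, 0, 0, 0, -0.11, 0.294, 0.66, 0, 0, 0, -0.11, 0.294, 0.7, 0, 0, 0, -0.11, 0.294, 0.705, 0, 0, 0, -0.11, 0.294, 0.705, 0, 0, 0, -0.11, 0.294, 0.705, 0, 0, 0]
}}

```text
t: 2.7
eef_pos: [457.2, 403.9, 6.0]
orientation: [180.0, -0.1, 73.1]
ft_force: [-0.1, 0.3, 0.1]
width: 85.3
gripper_force: 0.0
```

{"api": "step_arm", "payload": {
  "targets": [0, 0, 0, 0, 0, 0, 0, 0, 0, 0, 0, 0, 0, 0, 0, 0, 0, 0, 0, 0, 0, 0, 0, 0, 0, 0, 0, 0, 0, 0, 0, 0, 0, 0, 0, 0],
  "jaw": 1,
  "force": 60
}}

```text
t: 3.45
eef_pos: [457.2, 403.7, 5.8]
orientation: [180.0, -0.1, 73.1]
ft_force: [0.1, -0.9, 5.7]
width: 48.6
gripper_force: 64.8
```

```bash
python3 - <<'E'
from h import *
s=ctrl.read_state(); print(s['t'],s['eef_pos'],s['orientation'],s['width'],s['gripper_force'],s['ft_force'])
im=ctrl.grab_frame('scene'); cv2.imwrite('pics/g1.png',np.hstack([cv2.resize(im[70:260,180:400],(440,380)),cv2.resize(ctrl.grab_frame('top')[190:320,80:230],(345,300))[:300] if 0 else cv2.resize(ctrl.grab_frame('top')[190:340,80:220],(355,380))]))
E
```

```text
3.45 [457.24013286 403.69956668   5.79609915] [ 1.79958996e+02 -6.49561674e-02  7.30928131e+01] 48.62985924419437 64.79851841926575 [ 0.11321269 -0.85556983  5.73558283]
```

View pics/g1.png

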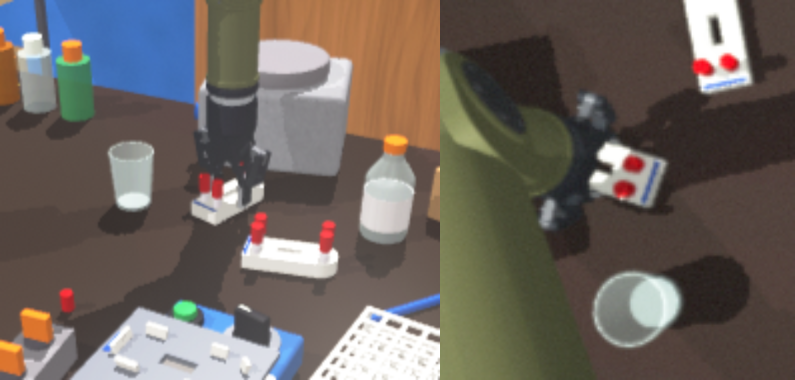

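{"api": "step_arm", "payload": {
  "targets": [0, 0, -0.03, 0, 0, 0, 0, 0, -0.1, 0, 0, 0, 0, 0, -0.2, 0, 0, 0, 0, 0, -0.32, 0, 0, 0, 0, 0, -0.45, 0, 0, 0, 0, 0, -0.58, 0, 0, 0, 0, 0, -0.7, 0, 0, 0, 0, 0, -0.78, 0, 0, 0, 0, 0, -0.8, 0, 0, 0, 0, 0, -0.8, 0, 0, 0]
}}

```text
t: 4.8
eef_pos: [456.4, 403.1, 205.0]
orientation: [-180.0, 0.0, 73.1]
ft_force: [-0.5, 0.9, -3.0]
width: 48.7
gripper_force: 64.0
```

```bash
python3 - <<'E'
from h import *
s=ctrl.read_state(); print(s['t'],s['eef_pos'],s['orientation'],s['width'],s['gripper_force'],s['ft_force'])
print(move([540,150,206],[180,0,35]))
E
```

```text
4.8 [456.4308716  403.13123585 204.95120315] [-1.79989265e+02  1.20496411e-02  7.30940033e+01] 48.71090669264631 64.04268264770508 [-0.47604428  0.87231956 -2.98728342]
(array([-0.8716,  0.6143, -0.0041]), array([-1.000e-04,  2.000e-04,  4.233e-01]))
```

{"api": "step_arm", "payload": {
  "targets": [-0.03, 0.02, 0, 0, 0, 0.02, -0.1, 0.07, 0, 0, 0, 0.06, -0.2, 0.14, 0, 0, 0, 0.11, -0.32, 0.225, 0, 0, 0, 0.17, -0.44, 0.31, 0, 0, 0, 0.23, -0.56, 0.395, 0, 0, 0, 0.29, -0.68, 0.48, 0, 0, 0, 0.35, -0.78, 0.55, 0, 0, 0, 0.39, -0.85, 0.6, 0, 0, 0, 0.415, -0.87, 0.614, 0, 0, 0, 0.423]
}}

```text
t: 6.05
eef_pos: [540.8, 149.1, 205.1]
orientation: [180.0, 0.0, 34.9]
ft_force: [-0.1, 0.7, -2.9]
width: 48.3
gripper_force: 63.9
```

```bash
python3 - <<'E'
from h import *
s=ctrl.read_state(); print(s['t'],s['eef_pos'],s['orientation'],s['width'],s['gripper_force'],s['ft_force'])
print(move([580,-80,206],[180,0,0]))
E
```

```text
6.05 [540.82409482 149.09842923 205.06490611] [1.79992507e+02 8.65597443e-04 3.48565887e+01] 48.318711857536805 63.94923806190491 [-0.14572816  0.65696604 -2.93106244]
(array([-0.3952,  0.8415, -0.0036]), array([ 1.000e-04, -0.000e+00,  3.873e-01]))
```

{"api": "step_arm", "payload": {
  "targets": [-0.02, 0.03, 0, 0, 0, 0.02, -0.06, 0.12, 0, 0, 0, 0.06, -0.11, 0.23, 0, 0, 0, 0.11, -0.165, 0.35, 0, 0, 0, 0.16, -0.22, 0.47, 0, 0, 0, 0.215, -0.275, 0.59, 0, 0, 0, 0.27, -0.33, 0.7, 0, 0, 0, 0.32, -0.37, 0.78, 0, 0, 0, 0.36, -0.39, 0.83, 0, 0, 0, 0.38, -0.395, 0.842, 0, 0, 0, 0.387, -0.395, 0.842, 0, 0, 0, 0.387]
}}

```text
t: 7.42
eef_pos: [580.3, -77.4, 204.9]
orientation: [-180.0, 0.0, 0.3]
ft_force: [-0.2, -0.2, -2.8]
width: 48.6
gripper_force: 64.0
```

```bash
python3 - <<'E'
from h import *
s=ctrl.read_state(); print(s['t'],s['eef_pos'],s['orientation'],s['width'],s['gripper_force'],s['ft_force'])
print(move([615,-297.2,206],[180,0,0]))
E
```

```text
7.425 [580.34026948 -77.38742096 204.88082216] [-1.79961618e+02  1.88948581e-02  2.68818949e-01] 48.622949024501594 63.95872950553894 [-0.22099972 -0.23584863 -2.79221112]
(array([ 0.1345,  0.8799, -0.0051]), array([-0.0004,  0.0002,  0.003 ]))
```

Move over station 3 and down so the carrier's underside is about 25 mm above the platform.

{"api": "step_arm", "payload": {
  "targets": [0.01, 0.03, 0, 0, 0, 0, 0.03, 0.12, 0, 0, 0, 0, 0.05, 0.23, 0, 0, 0, 0, 0.07, 0.35, 0, 0, 0, 0.003, 0.085, 0.47, 0, 0, 0, 0.003, 0.1, 0.6, 0, 0, 0, 0.003, 0.115, 0.71, 0.03, 0, 0, 0.003, 0.125, 0.8, 0.1, 0, 0, 0.003, 0.132, 0.86, 0.2, 0, 0, 0.003, 0.135, 0.88, 0.28, 0, 0, 0.003, 0.135, 0.88, 0.32, 0, 0, 0.003, 0.135, 0.88, 0.32, 0, 0, 0.003]
}}

```text
t: 8.93
eef_pos: [614.7, -296.6, 124.0]
orientation: [-179.9, 0.1, 0.0]
ft_force: [0.0, 0.2, -2.7]
width: 48.4
gripper_force: 63.9
```

```bash
python3 - <<'E'
from h import *
s=ctrl.read_state(); print(s['t'],s['eef_pos'],s['orientation'],s['width'],s['gripper_force'],s['ft_force'])
t=ctrl.grab_frame('top'); c=ctrl.grab_frame('scene')
try: print(car([615,-297,0],s['eef_pos'][2]-6,'top',t))
except Exception as e: print(e)
try: print(car([615,-297,0],s['eef_pos'][2]-6,'scene',c))
except Exception as e: print(e)
a=cv2.resize(t[120:260,370:470],(400,560)); b=cv2.resize(c[200:400,80:223],(400,560)); cv2.imwrite('pics/p1.png',np.hstack([a,b]))
E
```

```text
8.925 [ 614.71814106 -296.63993527  123.96052455] [-1.79911649e+02  8.36511564e-02  1.23812403e-02] 48.4259179803064 63.926557302474976 [ 0.00686936  0.16110915 -2.68827602]
(array([ 614.6, -286.9,   -5.2]), np.float64(5.87))
(array([ 616.9, -305. ,    6.4]), np.float64(8.67))
```

View pics/p1.png

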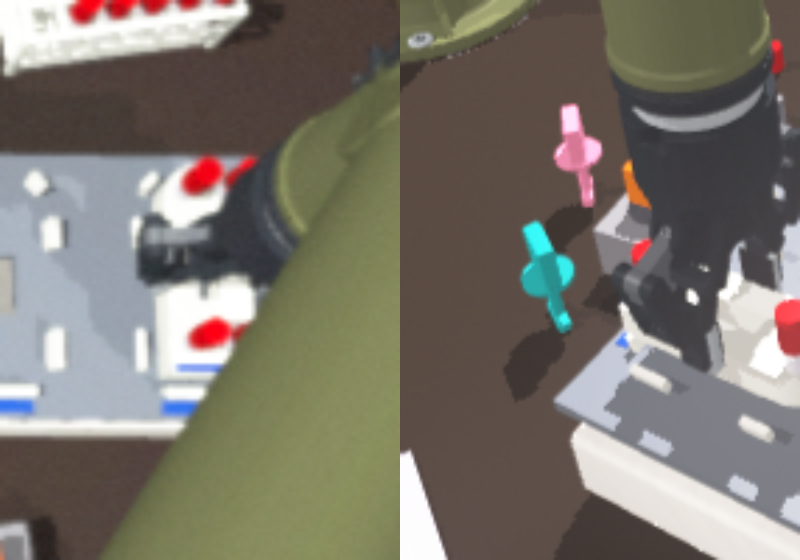

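The carrier hangs aligned above station 3, with its left caps visible at about (420,164) and (423,203) in the top picture. Now checking its x offset in the grip against the station's guides.

```bash
python3 - <<'E'
from h import *
t=ctrl.grab_frame('top')
for lo,hi in(((174,150,80),(180,255,255)),((0,150,80),(5,255,255))): print([(c,a) for c,a in blobs(t,lo,hi) if 400<c[0]<440 and 140<c[1]<215])
z=118+58
print(w2px('top',[664.7,-283.6,z]),w2px('top',[570.7,-283.6,z]))
print([px2w('top',u,v,z) for u,v in((420.2,163.8),(422.75,203))])
# stripe (22 high) edge & pixel: stripe crop row 367 -> v
print('stripe x',px2w('top',370+205/4,120+367/4,118+22))
E
```

```text
[(array([421.1, 162.7]), np.int32(54)), (array([430.5, 161.6]), np.int32(20)), (array([423.4, 202.6]), np.int32(48))]
[]
[421.45334765 162.99488515] [423.46816083 202.60882345]
[array([ 662.73889121, -280.57166024,  176.        ]), array([ 569.77463196, -281.89843133,  176.        ])]
stripe x [ 555.51011918 -291.14007133  140.        ]
```

{"api": "step_arm", "payload": {
  "targets": [0.003, 0.002, 0, 0, 0, 0, 0.003, 0.002, 0.02, 0, 0, 0, 0.003, 0.002, 0.04, 0, 0, 0, 0.003, 0.002, 0.06, 0, 0, 0, 0.003, 0.002, 0.075, 0, 0, 0, 0.003, 0.002, 0.085, 0, 0, 0, 0.003, 0.002, 0.095, 0, 0, 0, 0.003, 0.002, 0.102, 0, 0, 0, 0.003, 0.002, 0.102, 0, 0, 0]
}}

```text
t: 10.2
eef_pos: [615.4, -298.8, 99.4]
orientation: [-180.0, 0.0, -0.1]
ft_force: [-0.4, 1.0, -2.4]
width: 48.6
gripper_force: 64.0
```

{"api": "step_arm", "payload": {
  "targets": [0, -0.003, 0, 0, 0, 0, 0, -0.003, 0.004, 0, 0, 0, 0, -0.003, 0.008, 0, 0, 0, 0, -0.003, 0.008, 0, 0, 0]
}}

```text
t: 10.7
eef_pos: [615.7, -298.0, 98.9]
orientation: [-180.0, -0.0, -0.1]
ft_force: [-3.4, 2.3, 6.1]
width: 48.4
gripper_force: 64.8
```

{"api": "step_arm", "payload": {
  "targets": [0, 0, 0, 0, 0, 0, 0, 0, 0, 0, 0, 0, 0, 0, 0, 0, 0, 0, 0, 0, 0, 0, 0, 0, 0, 0, -0.1, 0, 0, 0, 0, 0, -0.3, 0, 0, 0, 0, 0, -0.5, 0, 0, 0, 0, -0.2, -0.55, 0, 0, 0, -0.1, -0.45, -0.55, 0, 0, 0, -0.2, -0.7, -0.55, 0, 0, 0, -0.25, -0.9, -0.55, 0, 0, 0, -0.25, -0.9, -0.55, 0, 0, 0],
  "jaw": 0.2
}}

```text
t: 12.2
eef_pos: [552.9, -66.1, 234.9]
orientation: [-179.8, 0.0, 0.5]
ft_force: [0.7, -1.0, 0.4]
width: 68.6
gripper_force: 0.0
```

```bash
python3 - <<'E'
from h import *
s=ctrl.read_state(); print(s['t'],s['eef_pos'],s['orientation'],s['width'])
t=ctrl.grab_frame('top')
print(car([615.5,-297,0],93,'top',t),car([600.5,289,12.4],0,'top',t))
print(move([600,200,200],[180,0,12.4]))
cv2.imwrite('pics/p2.png',cv2.resize(t[140:310,260:460],(800,680))[:600])
E
```

```text
12.2 [552.87628931 -66.05180432 234.94043025] [-1.79760862e+02  7.34453277e-03  5.24641409e-01] 68.64394056245881
(array([ 614.7, -302. ,   -7.4]), np.float64(5.56)) (array([600.5, 289.2,  12.2]), np.float64(0.48))
(array([ 0.1918, -1.0786,  0.1429]), array([-0.0009, -0.0005, -0.1349]))
```

View pics/p2.png

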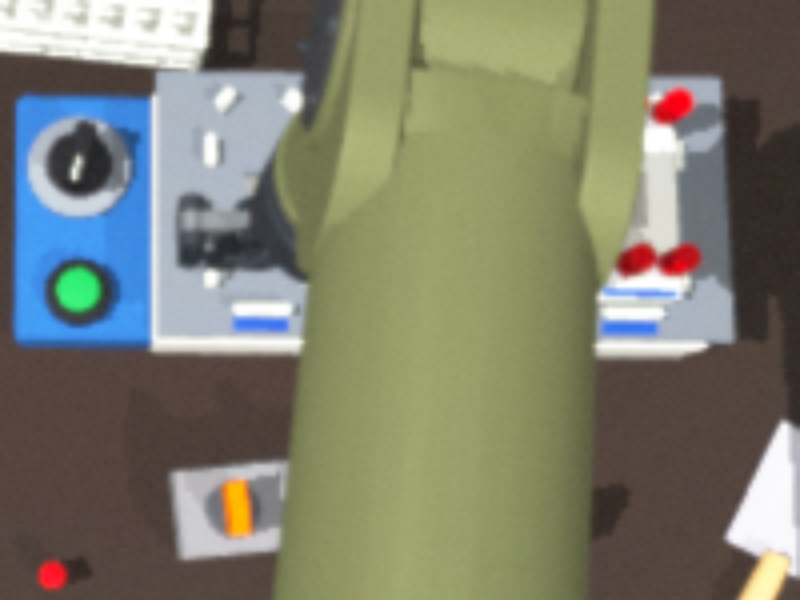

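{"api": "step_arm", "payload": {
  "targets": [0.02, -0.1, 0, 0, 0, -0.02, 0.05, -0.25, 0, 0, 0, -0.06, 0.08, -0.45, 0, 0, 0, -0.1, 0.11, -0.65, 0, 0, 0, -0.135, 0.14, -0.85, 0.03, 0, 0, -0.135, 0.17, -0.98, 0.1, 0, 0, -0.135, 0.19, -1, 0.14, 0, 0, -0.135, 0.19, -1, 0.14, 0, 0, -0.135],
  "jaw": 0
}}

```text
t: 13.25
eef_pos: [600.8, 176.9, 198.6]
orientation: [179.9, 0.1, 12.1]
ft_force: [0.3, 0.1, -0.0]
width: 85.4
gripper_force: 0.0
```

```bash
python3 - <<'E'
from h import *
s=ctrl.read_state(); print(s['t'],s['eef_pos'],s['orientation'],s['width'])
t=ctrl.grab_frame('top')
print(car([615.5,-297,0],93,'top',t),car([615.5,-297,0],93,'scene'),car([600.5,289,12.4],0,'top',t))
print(move([600.4,288.3,6],[180,0,12.2]))
E
```

```text
13.25 [600.83225273 176.87107026 198.60655708] [1.79909236e+02 1.44672105e-01 1.21277769e+01] 85.40964858809777Traceback (most recent call last):
  File "<stdin>", line 4, in <module>
  File "h.py", line 32, in car
    r=least_squares(f,[p0[0]/1000,p0[1]/1000,np.radians(p0[2])])
    return func(*args, **kwargs)
    result = trf(vector_fun.fun, vector_fun.jac, x0, f0, J0, lb, ub, ftol, xtol,
                 gtol, max_nfev, x_scale, loss_function, tr_solver,
                 tr_options.copy(), verbose, callback=callback_wrapped)
    return trf_no_bounds(
        fun, jac, x0, f0, J0, ftol, xtol, gtol, max_nfev, x_scale,
        loss_function, tr_solver, tr_options, verbose, callback=callback)
    J = jac(x)
    self._update_jac()
    ~~~~~~~~~~~~~~~~^^
    self.J = self.jac_wrapped(xp_copy(self.x), f0=self.f)
             ~~~~~~~~~~~~~~~~^^^^^^^^^^^^^^^^^^^^^^^^^^^^
    J, dct = approx_derivative(
             ~~~~~~~~~~~~~~~~~^
        self.fun,
        ^^^^^^^^^
    ...<2 lines>...
        **self.finite_diff_options,
        ^^^^^^^^^^^^^^^^^^^^^^^^^^^
    )
    ^
    J, _nfev = _de
[... 378 characters left out ...]
elf.fun(x, *self.args, **self.kwargs))
                      ~~~~~~~~^^^^^^^^^^^^^^^^^^^^^^^^^^^^^^
    return np.atleast_1d(self.fun(x))
                         ~~~~~~~~^^^
    return self.f(x, *self.args, **self.kwargs)
           ~~~~~~^^^^^^^^^^^^^^^^^^^^^^^^^^^^^^
  File "h.py", line 30, in f
    q=np.array([w2px(name,[*x,z+58]) for x in P])
                ~~~~^^^^^^^^^^^^^^^^
  File "h.py", line 11, in w2px
    c,f,M=cam(n); q=M.T@(np.asarray(p,float)-c['eye']); return np.array([c['cx']+f*q[0]/q[2],c['cy']+f*q[1]/q[2]])
          ~~~^^^
  File "h.py", line 5, in cam
    c=ctrl.calibration(n); f=210/np.tan(np.radians(c['fovy']/2))
ValueError: time passes only in moves, steps and waits
```

```bash
python3 - <<'E'
s=open('h.py').read().replace("def cam(n):","import functools\n@functools.cache\ndef cam(n):"); open('h.py','w').write(s)
E
python3 - <<'E'
from h import *
s=ctrl.read_state(); print(s['t'])
t=ctrl.grab_frame('top'); c=ctrl.grab_frame('scene')
print(car([615.5,-297,0],93,'top',t),car([600.5,289,12.4],0,'top',t))
print(car([615.5,-297,0],93,'scene',c))
print(move([600.4,288.3,6],[180,0,12.2]))
E
```

```text
13.35
(array([ 6.146e+02, -2.957e+02,  2.000e-01]), np.float64(5.52)) (array([385.1,  58.2,  88. ]), np.float64(18.91))
(array([ 621. , -300.4,    2.3]), np.float64(6.35))
(array([ 0.0874, -0.4439,  0.7802]), array([ 0.    , -0.0008, -0.003 ]))
```

```bash
python3 - <<'E'
from h import *
t=ctrl.grab_frame('top'); c=ctrl.grab_frame('scene')
print([(b,a) for b,a in blobs(t,(174,150,80),(180,255,255)) if 380<b[0]<450 and 140<b[1]<230])
for x in(-44,50):
  for y in(-13,13): print(w2px('top',[615.5+x,-297.2+y,151]))
cv2.imwrite('pics/p3.png',np.hstack([cv2.resize(t[140:240,350:450],(400,400)),cv2.resize(c[130:270,230:370],(400,400))]))
E
```

```text
[(array([417.2, 165.8]), np.int32(45)), (array([428.2, 166.1]), np.int32(53)), (array([424.7, 204.6]), np.int32(95))]
[430.69613253 204.34501695]
[419.71498178 204.2750676 ]
[428.62962492 165.74117425]
[417.80656658 165.66347686]
```

View pics/p3.png

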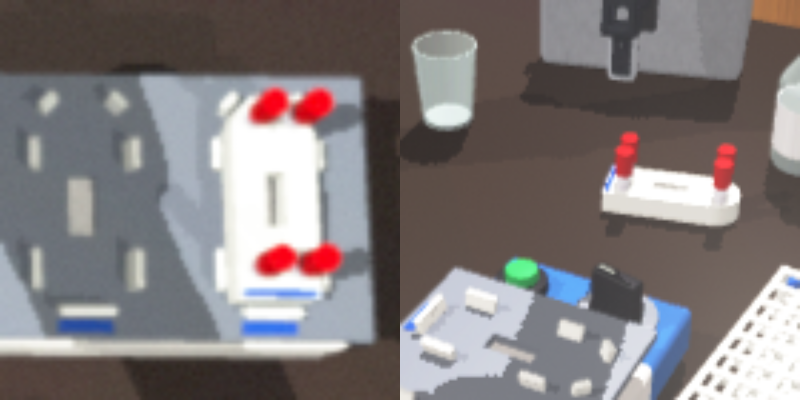

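Carrier B sits seated between its guides, with caps at (417,166), (428,166) and a merged pair at (425,205), matching the prediction. Carrier A is undisturbed, so I'll grasp it.

{"api": "step_arm", "payload": {
  "targets": [0.02, -0.1, 0, 0, 0, 0, 0.05, -0.25, 0.05, 0, 0, 0, 0.075, -0.38, 0.15, 0, 0, 0, 0.087, -0.444, 0.3, 0, 0, 0, 0.087, -0.444, 0.45, 0, 0, 0, 0.087, -0.444, 0.6, 0, 0, 0, 0.087, -0.444, 0.7, 0, 0, 0, 0.087, -0.444, 0.76, 0, 0, 0, 0.087, -0.444, 0.78, 0, 0, 0, 0.087, -0.444, 0.78, 0, 0, 0, 0.087, -0.444, 0.78, 0, 0, 0]
}}

```text
t: 14.92
eef_pos: [600.0, 290.5, 6.4]
orientation: [-180.0, -0.1, 12.1]
ft_force: [0.1, 0.1, -0.4]
width: 85.4
gripper_force: 0.0
```

{"api": "step_arm", "payload": {
  "targets": [0, 0, 0, 0, 0, 0, 0, 0, 0, 0, 0, 0, 0, 0, 0, 0, 0, 0, 0, 0, 0, 0, 0, 0, 0, 0, 0, 0, 0, 0, 0, 0, 0, 0, 0, 0],
  "jaw": 1,
  "force": 60
}}

```text
t: 15.68
eef_pos: [600.0, 290.0, 6.1]
orientation: [-180.0, -0.1, 12.1]
ft_force: [-0.6, -0.2, 6.8]
width: 48.2
gripper_force: 65.6
```

{"api": "step_arm", "payload": {
  "targets": [0, 0, -0.03, 0, 0, 0, 0, 0, -0.1, 0, 0, 0, 0, 0, -0.2, 0, 0, 0, 0, 0, -0.32, 0, 0, 0, 0, 0, -0.45, 0, 0, 0, 0, 0, -0.56, 0, 0, 0, 0, 0, -0.6, 0, 0, 0, 0, 0, -0.6, 0, 0, 0]
}}

```text
t: 16.68
eef_pos: [599.2, 290.1, 155.6]
orientation: [-180.0, -0.0, 12.1]
ft_force: [0.1, -0.4, -2.1]
width: 48.2
gripper_force: 64.8
```

```bash
python3 - <<'E'
from h import *
print(move([615,-67,156],[180,0,0]))
E
```

```text
(array([-0.2373,  1.4101, -0.0026]), array([-0.0004, -0.0005,  0.1342]))
```

{"api": "step_arm", "payload": {
  "targets": [-0.01, 0.03, 0, 0, 0, 0.01, -0.03, 0.1, 0, 0, 0, 0.03, -0.05, 0.2, 0, 0, 0, 0.05, -0.07, 0.32, 0, 0, 0, 0.08, -0.09, 0.44, 0, 0, 0, 0.1, -0.11, 0.56, 0, 0, 0, 0.12, -0.13, 0.68, 0, 0, 0, 0.134, -0.145, 0.78, 0, 0, 0, 0.134, -0.16, 0.86, 0, 0, 0, 0.134, -0.17, 0.9, 0, 0, 0, 0.134, -0.17, 0.9, 0, 0, 0, 0.134]
}}

```text
t: 18.05
eef_pos: [604.7, 60.5, 155.1]
orientation: [-180.0, -0.0, -0.0]
ft_force: [-1.1, -0.2, -2.5]
width: 48.4
gripper_force: 64.7
```

```bash
python3 - <<'E'
from h import *
print(move([615,-67,124],[180,0,0]))
E
```

```text
(array([0.0417, 0.5101, 0.1243]), array([-0.0001, -0.    , -0.0006]))
```

{"api": "step_arm", "payload": {
  "targets": [0.005, 0.03, 0, 0, 0, 0, 0.015, 0.1, 0, 0, 0, 0, 0.02, 0.2, 0, 0, 0, 0, 0.03, 0.31, 0, 0, 0, 0, 0.037, 0.41, 0.02, 0, 0, 0, 0.042, 0.48, 0.06, 0, 0, 0, 0.042, 0.51, 0.1, 0, 0, 0, 0.042, 0.51, 0.124, 0, 0, 0, 0.042, 0.51, 0.124, 0, 0, 0, 0.042, 0.51, 0.124, 0, 0, 0, 0.042, 0.51, 0.124, 0, 0, 0]
}}

```text
t: 19.42
eef_pos: [615.6, -65.7, 124.5]
orientation: [-180.0, -0.1, 0.1]
ft_force: [-0.5, 0.6, -1.4]
width: 48.5
gripper_force: 64.7
```

```bash
python3 - <<'E'
from h import *
s=ctrl.read_state(); p=s['eef_pos']; print(p,s['orientation'])
t=ctrl.grab_frame('top')
print([(b,a) for b,a in blobs(t,(174,150,80),(180,255,255)) if 290<b[0]<360 and 130<b[1]<230])
for x in(-44,50):
  for y in(-13,13): print(w2px('top',[p[0]+x,p[1]+y,p[2]-6+58]))
print(move([615.5,-67.3,99],[180,0,0]))
E
```

```text
[615.58029198 -65.71197436 124.51098734] [-1.79981859e+02 -5.00161443e-02  7.24751195e-02]
[]
[334.44583301 201.61873887]
[323.11703197 201.54607418]
[333.74908168 161.9306736 ]
[322.58846614 161.84982228]
(array([-1.000e-04,  5.600e-03,  1.019e-01]), array([-0.0002, -0.0005,  0.0007]))
```

{"api": "step_arm", "payload": {
  "targets": [-0.001, 0.005, 0, 0, 0, 0, -0.001, 0.005, 0.02, 0, 0, 0, -0.001, 0.005, 0.04, 0, 0, 0, -0.001, 0.005, 0.06, 0, 0, 0, -0.001, 0.005, 0.07, 0, 0, 0, -0.001, 0.005, 0.07, 0, 0, 0, -0.001, 0.005, 0.07, 0, 0, 0]
}}

```text
t: 20.35
eef_pos: [615.1, -67.7, 106.7]
orientation: [-180.0, -0.0, 0.0]
ft_force: [-0.2, 0.8, -2.9]
width: 48.5
gripper_force: 64.7
```

{"api": "step_arm", "payload": {
  "targets": [0.001, 0, 0.01, 0, 0, 0, 0.001, 0, 0.02, 0, 0, 0, 0.001, 0, 0.028, 0, 0, 0, 0.001, 0, 0.033, 0, 0, 0, 0.001, 0, 0.036, 0, 0, 0, 0.001, 0, 0.036, 0, 0, 0]
}}

```text
t: 21.1
eef_pos: [615.1, -67.6, 99.1]
orientation: [-179.9, 0.0, 0.0]
ft_force: [-5.1, 1.1, 7.8]
width: 48.3
gripper_force: 65.8
```

{"api": "step_arm", "payload": {
  "targets": [0, 0, 0, 0, 0, 0, 0, 0, 0, 0, 0, 0, 0, 0, 0, 0, 0, 0, 0, 0, 0, 0, 0, 0, 0, 0, -0.1, 0, 0, 0, 0, 0, -0.3, 0, 0, 0, 0, 0, -0.5, 0, 0, 0, -0.05, -0.15, -0.55, 0, 0, 0, -0.15, -0.4, -0.55, 0, 0, 0, -0.25, -0.6, -0.55, 0, 0, 0, -0.3, -0.7, -0.55, 0, 0, 0, -0.3, -0.7, -0.55, 0, 0, 0],
  "jaw": 0.3
}}

```text
t: 22.6
eef_pos: [539.1, 110.5, 235.1]
orientation: [-179.9, 0.0, 0.3]
ft_force: [0.0, -1.2, -0.5]
width: 60.3
gripper_force: 0.0
```

```bash
python3 - <<'E'
from h import *
s=ctrl.read_state(); p=s['eef_pos']; print(p,s['orientation'],s['width'])
t=ctrl.grab_frame('top'); c=ctrl.grab_frame('scene')
print([(b,a) for b,a in blobs(t,(174,150,80),(180,255,255)) if 290<b[0]<450 and 130<b[1]<230])
for Y in(-67.6,-297.5):
 for x in(-44,50):
  for y in(-13,13): print(w2px('top',[615.3+x,Y+y,151]))
print('orange',blobs(t,(8,150,120),(20,255,255)))
cv2.imwrite('pics/p4.png',np.hstack([cv2.resize(t[150:300,290:450],(426,400)),cv2.resize(c[200:380,130:300],(374,400))]))
E
```

```text
[539.13660289 110.50272088 235.06754469] [-1.79922400e+02  1.42169925e-02  3.38214268e-01] 60.33112588828416
[(array([321.4, 164.9]), np.int32(39)), (array([332.4, 165.3]), np.int32(40)), (array([417.2, 165.8]), np.int32(45)), (array([428.2, 166. ]), np.int32(53)), (array([321.7, 203.8]), np.int32(28)), (array([332.8, 203.8]), np.int32(30)), (array([424.8, 204.5]), np.int32(97))]
[333.55044366 203.80968687]
[322.52417268 203.73946936]
[332.88499017 165.13491933]
[322.01810519 165.05692575]
[430.82727393 204.42916519]
[419.84584021 204.35923323]
[428.75881502 165.82302297]
[417.93548181 165.74534197]
orange [(array([119.6, 152. ]), np.int32(167)), (array([365.6, 261.9]), np.int32(64)), (array([342.2, 264.3]), np.int32(56)), (array([318.7, 267. ]), np.int32(41))]
```

View pics/p4.png

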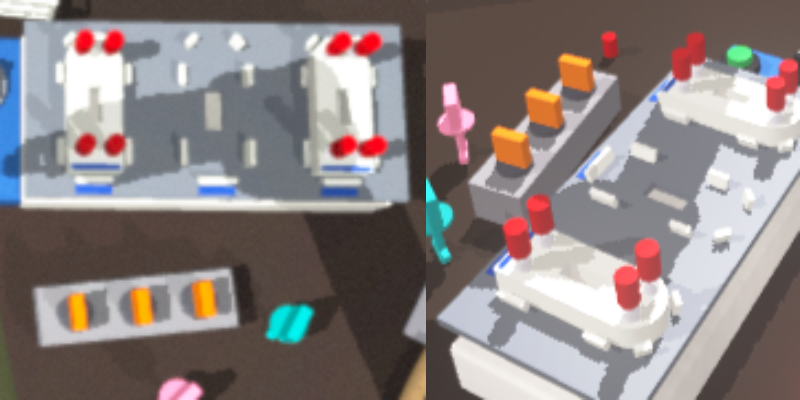

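Both carriers are seated (caps at top pixels (321..333,165/204) and (417..428,166/205)) and the pins are untouched. Next is the nearest pin, for station 1.

```bash
python3 - <<'E'
from h import *
print(move([426.3,-54.2,110],[180,0,6.2]))
E
```

```text
(array([-0.4568,  0.6427,  0.5009]), array([ 0.0003, -0.0004, -0.069 ]))
```

{"api": "step_arm", "payload": {
  "targets": [-0.06, 0.07, 0, 0, 0, -0.02, -0.17, 0.22, 0, 0, 0, -0.04, -0.3, 0.4, 0, 0, 0, -0.068, -0.4, 0.55, 0.1, 0, 0, -0.068, -0.45, 0.63, 0.2, 0, 0, -0.068, -0.457, 0.643, 0.35, 0, 0, -0.068, -0.457, 0.643, 0.47, 0, 0, -0.068, -0.457, 0.643, 0.5, 0, 0, -0.068, -0.457, 0.643, 0.5, 0, 0, -0.068, -0.457, 0.643, 0.5, 0, 0, -0.068, -0.457, 0.643, 0.5, 0, 0, -0.068],
  "jaw": 0.55
}}

```text
t: 24.08
eef_pos: [426.8, -53.4, 111.0]
orientation: [-180.0, -0.1, 6.1]
ft_force: [0.2, 0.3, 0.6]
width: 38.6
gripper_force: 0.0
```

```bash
python3 - <<'E'
from h import *
print(move([426.3,-54.2,53],[180,0,6.2]),ctrl.read_state()['width'])
E
```

```text
(array([-0.0028,  0.0031,  0.232 ]), array([-0.0002, -0.0012, -0.0007])) 38.59781360133527
```

{"api": "step_arm", "payload": {
  "targets": [-0.001, 0.001, 0.05, 0, 0, 0, -0.001, 0.001, 0.12, 0, 0, 0, -0.001, 0.001, 0.19, 0, 0, 0, -0.001, 0.001, 0.225, 0, 0, 0, -0.001, 0.001, 0.232, 0, 0, 0, -0.001, 0.001, 0.232, 0, 0, 0, -0.001, 0.001, 0.232, 0, 0, 0]
}}

```text
t: 24.95
eef_pos: [426.3, -53.7, 52.6]
orientation: [-180.0, -0.1, 6.1]
ft_force: [-0.2, 0.2, 0.3]
width: 38.4
gripper_force: 0.0
```

{"api": "step_arm", "payload": {
  "targets": [0, 0, 0, 0, 0, 0, 0, 0, 0, 0, 0, 0, 0, 0, 0, 0, 0, 0, 0, 0, 0, 0, 0, 0, 0, 0, 0, 0, 0, 0, 0, 0, 0, 0, 0, 0],
  "jaw": 1,
  "force": 50
}}

```text
t: 25.7
eef_pos: [426.2, -53.7, 52.5]
orientation: [-180.0, -0.0, 6.1]
ft_force: [-0.2, -0.3, 5.2]
width: 11.4
gripper_force: 49.9
```

{"api": "step_arm", "payload": {
  "targets": [0, 0, -0.03, 0, 0, 0, 0, 0, -0.1, 0, 0, 0, 0, 0, -0.2, 0, 0, 0, 0, 0, -0.32, 0, 0, 0, 0, 0, -0.45, 0, 0, 0, 0, 0, -0.58, 0, 0, 0.02, 0, 0, -0.68, 0, 0, 0.05, 0, 0, -0.72, 0, 0, 0.068, 0, 0, -0.73, 0, 0, 0.068, 0, 0, -0.73, 0, 0, 0.068]
}}

```text
t: 26.95
eef_pos: [425.1, -53.8, 233.7]
orientation: [180.0, 0.1, 0.0]
ft_force: [-0.0, -0.7, -0.6]
width: 11.4
gripper_force: 49.2
```

```bash
python3 - <<'E'
from h import *
s=ctrl.read_state(); print(s['eef_pos'],s['orientation'],s['width'],s['ft_force'])
print(move([615.3,-67.2,230],[180,0,0]))
E
```

```text
[425.14657072 -53.76966288 233.66910611] [1.79982130e+02 8.54953738e-02 3.15895385e-02] 11.385976248759752 [-0.0346446  -0.74276054 -0.61827706]
(array([0.7606, 0.0541, 0.0136]), array([0.0002, 0.0009, 0.0004]))
```

{"api": "step_arm", "payload": {
  "targets": [0.03, 0, 0, 0, 0, 0, 0.11, 0.01, 0, 0, 0, 0, 0.22, 0.015, 0, 0, 0, 0, 0.35, 0.025, 0, 0, 0, 0, 0.48, 0.035, 0, 0, 0, 0, 0.6, 0.045, 0, 0, 0, 0, 0.7, 0.05, 0, 0, 0, 0, 0.75, 0.054, 0.02, 0, 0, 0, 0.76, 0.054, 0.1, 0, 0, 0, 0.76, 0.054, 0.18, 0, 0, 0, 0.76, 0.054, 0.24, 0, 0, 0, 0.76, 0.054, 0.24, 0, 0, 0]
}}

```text
t: 28.45
eef_pos: [614.2, -66.8, 172.9]
orientation: [-180.0, 0.2, 0.0]
ft_force: [0.9, -0.2, -0.4]
width: 11.2
gripper_force: 49.1
```

```bash
python3 - <<'E'
from h import *
s=ctrl.read_state(); p=s['eef_pos'];print(p,s['orientation'],s['width'],s['ft_force'])
t=ctrl.grab_frame('top'); c=ctrl.grab_frame('scene')
print('orange',blobs(t,(8,150,120),(20,255,255)),blobs(c,(8,150,120),(20,255,255)))
a,b=w2px('scene',[p[0],p[1],120]).astype(int); print(a,b)
cv2.imwrite('pics/p5.png',np.hstack([cv2.resize(t[150:230,290:370],(400,400)),cv2.resize(c[b-50:b+30,a-40:a+40],(400,400))]))
E
```

```text
[614.2305604  -66.76757863 172.89875267] [-1.79960959e+02  1.67757356e-01  1.24325589e-02] 11.172538673108757 [ 0.90638922 -0.23943559 -0.42396518]
orange [(array([119.5, 152. ]), np.int32(170)), (array([369.5, 265.3]), np.int32(11))] [(array([311.2,   3.4]), np.int32(16)), (array([327.3,   3. ]), np.int32(33)), (array([351.7,  25.6]), np.int32(1667)), (array([392.7,  15.8]), np.int32(410)), (array([408.9,  26.9]), np.int32(273)), (array([433.5,   9. ]), np.int32(45)), (array([437.5,   4.8]), np.int32(13)), (array([319.7,   6.2]), np.int32(6)), (array([312.3,  21.4]), np.int32(99)), (array([430.7,  23.3]), np.int32(29)), (array([386.5,  57.8]), np.int32(98)), (array([423.8,  48.8]), np.int32(6)), (array([347. ,  50.5]), np.int32(6)), (array([370.6,  55.4]), np.int32(18)), (array([338.9,  52.9]), np.int32(8)), (array([335.7,  58.9]), np.int32(7)), (array([373.5,  60.2]), np.int32(6)), (array([403. ,  63.1]), np.int32(8)), (array([354.5,  65. ]), np.int32(6)), (array([179.2, 104. ]), np.int32(541)), (array([215.7,  96. ]), np.int32(76)), (array([377.3, 141.4]), np.int32(109)), (array([273.9, 214.2]), np.int32(85)), (array([183.1, 248.8]), np.int32(202)), (array([168.2, 266.5]), np.int32(225))]
266 239
```

View pics/p5.png

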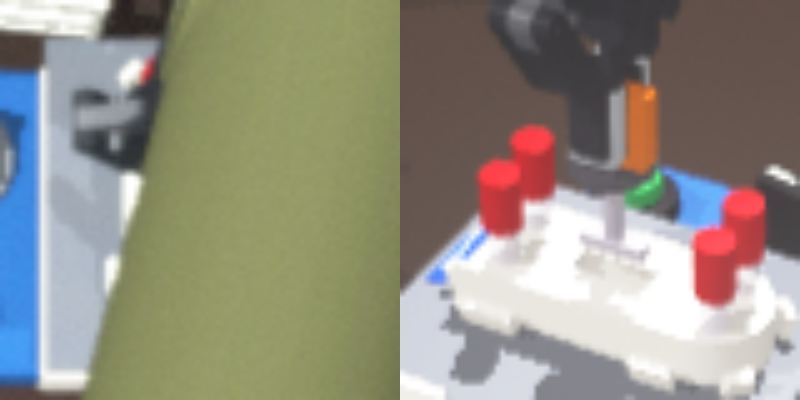

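```bash
python3 - <<'E'
from h import *
np.set_printoptions(precision=1,suppress=True)
p=ctrl.read_state()['eef_pos']; print(p)
c=ctrl.grab_frame('scene')
k=np.array([[-1,-1],[1,-1],[1,1],[-1,1]])
d=c[205:260,240:300].copy(); d=cv2.resize(d,None,fx=12,fy=10.5,interpolation=cv2.INTER_CUBIC)
def poly(cx,cy,hx,hy,z,col):
    q=np.array([w2px('scene',[cx+i*hx,cy+j*hy,z]) for i,j in k]); q=(q-[240,205]+0.5)*[12,10.5]; cv2.polylines(d,[q.astype(np.int32)],True,col,1)
poly(p[0],p[1],15,4.5,p[2]-49.5,(0,200,0)); poly(p[0],p[1],15,4.5,p[2]-41.5,(0,200,0)); poly(p[0],p[1],17,6,p[2]+30.5,(255,0,0))
poly(615.3,-67.2,17.5,6.75,115,(0,0,255))
cv2.imwrite('pics/p6.png',d)
E
```

```text
[615.7 -67.2 174.9]
```

View pics/p6.png

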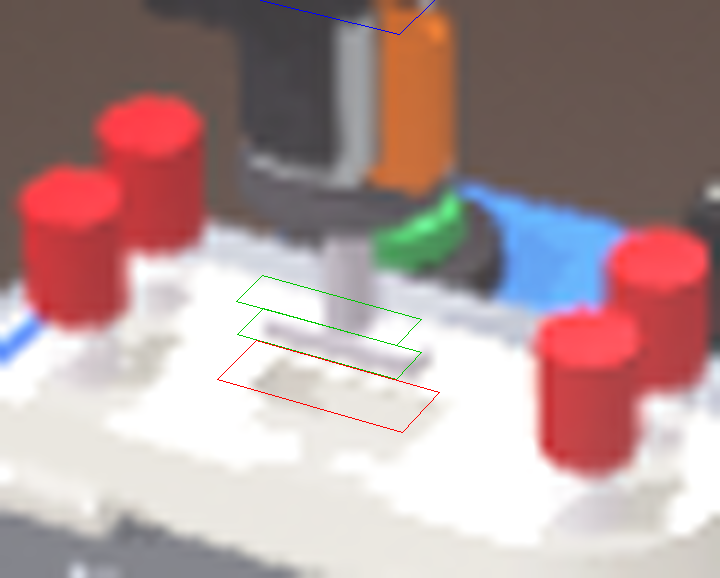

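```bash
python3 - <<'E'
from h import *
np.set_printoptions(precision=1,suppress=True)
for x,y in((-44,13),(-44,-13),(50,13),(50,-13)):
    q=(w2px('scene',[615.3+x,-67.2+y,157])-[240,205]+.5)*[12,10.5]; print(q)
print((w2px('scene',[626,-67.2,115])-w2px('scene',[616,-67.2,115]))*[12,10.5],(w2px('scene',[616,-57,115])-w2px('scene',[616,-67,115]))*[12,10.5])
for i in range(3): print(ctrl.read_state()['t'],ctrl.read_state()['eef_pos'])
E
```

```text
[129.9 112.2]
[ 50.7 183.6]
[636.4 245.3]
[565.9 323.4]
[52.9 15. ] [ 27.8 -29.1]
28.6 [616.  -67.2 175.4]
28.6 [616.  -67.2 175.4]
28.6 [616.  -67.2 175.4]
```

The overlay shows the same camera bias for the caps and the pin (about +20 crop px), so the pin is centred over the slot. Inserting.

{"api": "step_arm", "payload": {
  "targets": [-0.002, 0, 0.02, 0, 0, 0, -0.002, 0, 0.04, 0, 0, 0, -0.002, 0, 0.06, 0, 0, 0, -0.002, 0, 0.08, 0, 0, 0, -0.002, 0, 0.1, 0, 0, 0, -0.002, 0, 0.12, 0, 0, 0, -0.002, 0, 0.13, 0, 0, 0, -0.002, 0, 0.13, 0, 0, 0]
}}

```text
t: 29.6
eef_pos: [615.1, -67.2, 141.9]
orientation: [180.0, 0.0, 0.0]
ft_force: [0.2, -0.2, 0.9]
width: 11.1
gripper_force: 49.1
```

{"api": "step_arm", "payload": {
  "targets": [0, 0, 0.015, 0, 0, 0, 0, 0, 0.03, 0, 0, 0, 0, 0, 0.045, 0, 0, 0, 0, 0, 0.058, 0, 0, 0, 0, 0, 0.066, 0, 0, 0, 0, 0, 0.072, 0, 0, 0, 0, 0, 0.074, 0, 0, 0, 0, 0, 0.074, 0, 0, 0]
}}

```text
t: 30.6
eef_pos: [615.3, -67.2, 123.7]
orientation: [-180.0, -0.0, 0.0]
ft_force: [0.2, -0.3, -0.6]
width: 11.3
gripper_force: 49.2
```

{"api": "step_arm", "payload": {
  "targets": [0, 0, 0.003, 0, 0, 0, 0, 0, 0.004, 0, 0, 0, 0, 0, 0.004, 0, 0, 0]
}}

```text
t: 30.98
eef_pos: [615.4, -67.2, 123.6]
orientation: [-180.0, -0.0, 0.0]
ft_force: [-2.7, 0.8, 5.0]
width: 11.7
gripper_force: 50.0
```

{"api": "step_arm", "payload": {
  "targets": [0, 0, 0, 0, 0, -0.06, 0, 0, 0, 0, 0, -0.16, 0, 0, 0, 0, 0, -0.26, 0, 0, 0, 0, 0, -0.36, 0, 0, 0, 0, 0, -0.46, 0, 0, 0, 0, 0, -0.56, 0, 0, 0, 0, 0, -0.66, 0, 0, 0, 0, 0, -0.76, 0, 0, 0, 0, 0, -0.86, 0, 0, 0, 0, 0, -0.95, 0, 0, 0, 0, 0, -1, 0, 0, 0, 0, 0, -1]
}}

```text
t: 32.48
eef_pos: [616.2, -66.9, 123.6]
orientation: [179.9, -0.0, 90.0]
ft_force: [-0.0, 1.0, 4.4]
width: 11.2
gripper_force: 49.8
```

{"api": "step_arm", "payload": {
  "targets": [0, 0, 0, 0, 0, 0, 0, 0, 0, 0, 0, 0]
}}

```text
t: 32.72
eef_pos: [616.2, -66.9, 123.6]
orientation: [179.9, -0.0, 90.0]
ft_force: [0.5, 1.0, 5.7]
width: 11.3
gripper_force: 50.0
```

{"api": "step_arm", "payload": {
  "targets": [0, 0, 0, 0, 0, 0, 0, 0, 0, 0, 0, 0, 0, 0, 0, 0, 0, 0, 0, 0, -0.06, 0, 0, 0, 0, 0, -0.18, 0, 0, 0, 0, 0, -0.32, 0, 0, 0, 0, 0, -0.44, 0, 0, 0, 0, 0, -0.48, 0, 0, 0.1, 0, -0.1, -0.48, 0, 0, 0.21, 0, -0.25, -0.48, 0, 0, 0.32, 0, -0.4, -0.48, 0, 0, 0.43, 0, -0.4, -0.48, 0, 0, 0.5],
  "jaw": 0.68
}}

```text
t: 34.22
eef_pos: [513.3, -67.7, 243.9]
orientation: [-180.0, -0.1, 44.7]
ft_force: [0.9, -0.6, -0.3]
width: 27.6
gripper_force: 0.0
```

```bash
python3 - <<'E'
from h import *
s=ctrl.read_state(); p=s['eef_pos'];print(p,s['orientation'],s['width'],s['ft_force'])
print(move([439.5,-174.1,240],[180,0,6.2]))
E
```

```text
[513.3327567  -67.6927226  243.86289983] [-1.79953059e+02 -1.33298738e-01  4.47265645e+01] 27.55577050814647 [ 0.8565632  -0.60040008 -0.2975756 ]
(array([-0.5094,  0.0946,  0.0142]), array([-0.001 , -0.0012,  0.4281]))
```

{"api": "step_arm", "payload": {
  "targets": [-0.06, 0.01, 0, 0, 0, 0.1, -0.18, 0.03, 0, 0, 0, 0.2, -0.32, 0.06, 0, 0, 0, 0.3, -0.44, 0.08, 0.05, 0, 0, 0.4, -0.51, 0.095, 0.12, 0, 0, 0.428, -0.51, 0.095, 0.25, 0, 0, 0.428, -0.51, 0.095, 0.4, 0, 0, 0.428, -0.51, 0.095, 0.5, 0, 0, 0.428, -0.51, 0.095, 0.53, 0, 0, 0.428, -0.51, 0.095, 0.53, 0, 0, 0.428, -0.51, 0.095, 0.53, 0, 0, 0.428],
  "jaw": 0.55
}}

```text
t: 35.6
eef_pos: [442.8, -174.3, 111.1]
orientation: [180.0, -0.1, 6.5]
ft_force: [0.9, 0.1, -0.7]
width: 38.0
gripper_force: 0.0
```

```bash
python3 - <<'E'
from h import *
print(ctrl.grab_frame('top').shape)
print(move([439.5,-174.1,53],[180,0,6.2]),ctrl.read_state()['width'])
c=ctrl.grab_frame('scene'); cv2.imwrite('pics/p7.png',cv2.resize(c[180:390,120:320],(600,600),interpolation=cv2.INTER_CUBIC))
E
```

```text
(420, 560, 3)
(array([-0.0136, -0.0024,  0.2325]), array([ 0.0002, -0.0014,  0.0035])) 38.26558073351255
```

View pics/p7.png

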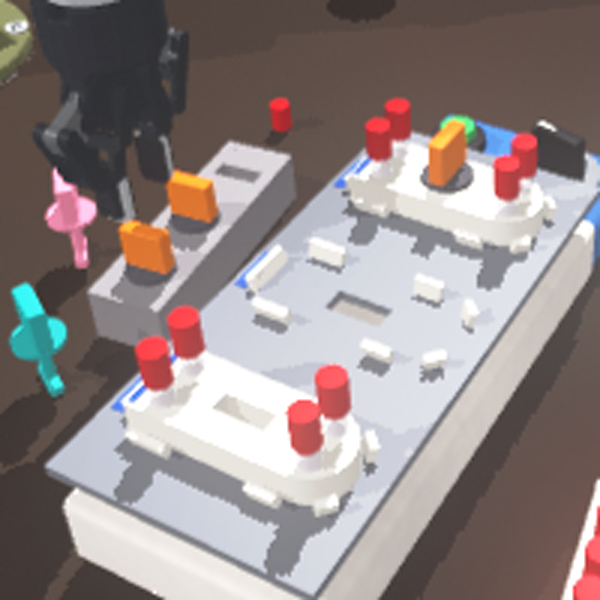

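Pin 1 stands locked square across the slot at station 1, and the gripper straddles the last pin. Descending.

{"api": "step_arm", "payload": {
  "targets": [-0.012, 0, 0.05, 0, 0, 0.003, -0.012, 0, 0.12, 0, 0, 0.003, -0.012, 0, 0.19, 0, 0, 0.003, -0.012, 0, 0.225, 0, 0, 0.003, -0.012, 0, 0.232, 0, 0, 0.003, -0.012, 0, 0.232, 0, 0, 0.003, -0.012, 0, 0.232, 0, 0, 0.003]
}}

```text
t: 36.58
eef_pos: [439.4, -174.6, 52.6]
orientation: [180.0, -0.1, 6.2]
ft_force: [0.2, -0.1, 0.8]
width: 38.3
gripper_force: 0.0
```

{"api": "step_arm", "payload": {
  "targets": [0, 0, 0, 0, 0, 0, 0, 0, 0, 0, 0, 0, 0, 0, 0, 0, 0, 0, 0, 0, 0, 0, 0, 0, 0, 0, 0, 0, 0, 0, 0, 0, 0, 0, 0, 0],
  "jaw": 1,
  "force": 50
}}

```text
t: 37.33
eef_pos: [439.3, -174.6, 52.5]
orientation: [180.0, -0.0, 6.2]
ft_force: [-1.1, -0.1, 5.2]
width: 11.2
gripper_force: 50.0
```

{"api": "step_arm", "payload": {
  "targets": [0, 0, -0.03, 0, 0, 0, 0, 0, -0.1, 0, 0, 0, 0, 0, -0.2, 0, 0, 0, 0, 0, -0.32, 0, 0, 0, 0, 0, -0.45, 0, 0, 0, 0, 0, -0.58, 0, 0, 0.02, 0, 0, -0.68, 0, 0, 0.05, 0, 0, -0.72, 0, 0, 0.068, 0, 0, -0.73, 0, 0, 0.068, 0, 0, -0.73, 0, 0, 0.068]
}}

```text
t: 38.58
eef_pos: [438.3, -174.3, 233.6]
orientation: [-180.0, 0.1, 0.1]
ft_force: [-0.8, -0.3, -1.7]
width: 11.2
gripper_force: 49.4
```

```bash
python3 - <<'E'
from h import *
s=ctrl.read_state(); print(s['eef_pos'],s['orientation'],s['width'],s['ft_force'])
print(move([615.3,-297.3,230],[180,0,0]))
E
```

```text
[ 438.32646691 -174.33217487  233.59367433] [-1.79989165e+02  9.46796775e-02  1.26318163e-01] 11.17730626934701 [-0.79071109 -0.30009693 -1.74727564]
(array([0.7068, 0.4934, 0.0131]), array([-0.0001,  0.0011,  0.0014]))
```

{"api": "step_arm", "payload": {
  "targets": [0.03, 0.02, 0, 0, 0, 0, 0.1, 0.07, 0, 0, 0, 0, 0.2, 0.14, 0, 0, 0, 0, 0.32, 0.22, 0, 0, 0, 0, 0.45, 0.31, 0, 0, 0, 0, 0.57, 0.4, 0, 0, 0, 0, 0.66, 0.46, 0, 0, 0, 0, 0.7, 0.49, 0.02, 0, 0, 0, 0.707, 0.493, 0.1, 0, 0, 0, 0.707, 0.493, 0.18, 0, 0, 0, 0.707, 0.493, 0.24, 0, 0, 0, 0.707, 0.493, 0.24, 0, 0, 0]
}}

```text
t: 40.08
eef_pos: [614.8, -296.2, 172.8]
orientation: [-179.9, 0.1, 0.1]
ft_force: [0.4, 0.6, -1.4]
width: 11.0
gripper_force: 49.3
```

{"api": "step_arm", "payload": {
  "targets": [0, 0, 0, 0, 0, 0, 0, 0, 0, 0, 0, 0]
}}

```text
t: 40.33
eef_pos: [616.3, -297.6, 175.7]
orientation: [180.0, -0.1, 0.1]
ft_force: [0.8, -0.3, -0.1]
width: 11.5
gripper_force: 49.3
```

```bash
python3 - <<'E'
from h import *
np.set_printoptions(precision=1,suppress=True)
p=ctrl.read_state()['eef_pos']; print(p)
c=ctrl.grab_frame('scene')
k=np.array([[-1,-1],[1,-1],[1,1],[-1,1]]); C=[615.3,-297.3]
o=w2px('scene',[*C,125]).astype(int)-[30,28]; S=np.array([12,10.5])
d=cv2.resize(c[o[1]:o[1]+56,o[0]:o[0]+60],None,fx=12,fy=10.5,interpolation=cv2.INTER_CUBIC)
def poly(cx,cy,hx,hy,z,col):
    q=np.array([w2px('scene',[cx+i*hx,cy+j*hy,z]) for i,j in k]); cv2.polylines(d,[((q-o+.5)*S).astype(np.int32)],True,col,1)
poly(p[0],p[1],15,4.5,p[2]-49.5,(0,200,0)); poly(*C,17.5,6.75,115,(0,0,255)); poly(p[0],p[1],1,1,p[2]-20,(255,0,255))
for x,y in((-44,13),(-44,-13),(50,13),(50,-13)): poly(C[0]+x,C[1]+y,1,1,157,(255,255,0))
cv2.imwrite('pics/p8.png',d)
E
```

```text
[ 616.3 -297.6  175.7]
```

View pics/p8.png

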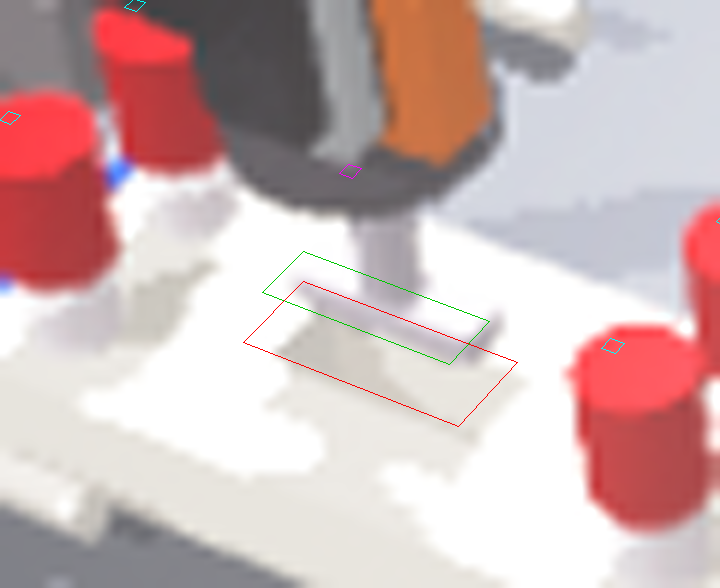

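{"api": "step_arm", "payload": {
  "targets": [-0.003, -0.002, 0.02, 0, 0, 0, -0.003, -0.002, 0.04, 0, 0, 0, -0.003, -0.002, 0.05, 0, 0, 0, -0.003, -0.002, 0.06, 0, 0, 0, -0.003, -0.002, 0.07, 0, 0, 0, -0.003, -0.002, 0.08, 0, 0, 0, -0.003, -0.002, 0.08, 0, 0, 0]
}}

```text
t: 41.25
eef_pos: [615.0, -296.9, 154.3]
orientation: [-180.0, 0.0, 0.1]
ft_force: [-0.2, 0.4, -1.2]
width: 11.2
gripper_force: 49.3
```

{"api": "step_arm", "payload": {
  "targets": [0, 0, 0.015, 0, 0, 0, 0, 0, 0.03, 0, 0, 0, 0, 0, 0.045, 0, 0, 0, 0, 0, 0.06, 0, 0, 0, 0, 0, 0.075, 0, 0, 0, 0, 0, 0.09, 0, 0, 0, 0, 0, 0.105, 0, 0, 0, 0, 0, 0.115, 0, 0, 0, 0, 0, 0.121, 0, 0, 0, 0, 0, 0.121, 0, 0, 0]
}}

```text
t: 42.5
eef_pos: [615.1, -296.9, 124.2]
orientation: [-180.0, 0.0, 0.1]
ft_force: [0.1, -0.6, -1.2]
width: 11.2
gripper_force: 49.3
```

{"api": "step_arm", "payload": {
  "targets": [0, 0, 0.003, 0, 0, 0, 0, 0, 0.004, 0, 0, 0, 0, 0, 0.004, 0, 0, 0]
}}

```text
t: 42.88
eef_pos: [615.2, -297.0, 123.6]
orientation: [180.0, -0.0, 0.1]
ft_force: [0.2, 0.2, 0.7]
width: 11.4
gripper_force: 49.6
```

Touching lightly. Another 0.5 mm down, then the quarter turn.

{"api": "step_arm", "payload": {
  "targets": [0, 0, 0.002, 0, 0, -0.06, 0, 0, 0.002, 0, 0, -0.16, 0, 0, 0.002, 0, 0, -0.26, 0, 0, 0.002, 0, 0, -0.36, 0, 0, 0.002, 0, 0, -0.46, 0, 0, 0.002, 0, 0, -0.56, 0, 0, 0.002, 0, 0, -0.66, 0, 0, 0.002, 0, 0, -0.76, 0, 0, 0.002, 0, 0, -0.86, 0, 0, 0.002, 0, 0, -0.95, 0, 0, 0.002, 0, 0, -1, 0, 0, 0.002, 0, 0, -1]
}}

```text
t: 44.38
eef_pos: [615.8, -297.1, 123.6]
orientation: [179.9, 0.0, 90.1]
ft_force: [0.8, -0.8, 1.7]
width: 11.4
gripper_force: 49.7
```

{"api": "step_arm", "payload": {
  "targets": [0, 0, 0, 0, 0, 0, 0, 0, 0, 0, 0, 0]
}}

```text
t: 44.62
eef_pos: [615.8, -297.1, 123.6]
orientation: [179.9, 0.0, 90.1]
ft_force: [1.4, -0.1, 4.7]
width: 11.1
gripper_force: 49.9
```

{"api": "step_arm", "payload": {
  "targets": [0, 0, 0, 0, 0, 0, 0, 0, 0, 0, 0, 0, 0, 0, 0, 0, 0, 0, 0, 0, -0.06, 0, 0, 0, 0, 0, -0.18, 0, 0, 0, 0, 0, -0.32, 0, 0, 0, 0, 0, -0.44, 0, 0, 0, 0.05, 0, -0.48, 0, 0, 0, 0.2, 0, -0.48, 0, 0, 0, 0.4, 0, -0.48, 0, 0, 0, 0.6, -0.05, -0.48, 0, 0, 0, 0.7, -0.1, -0.48, 0, 0, 0],
  "jaw": 0.68
}}

```text
t: 46.12
eef_pos: [589.3, -116.6, 242.0]
orientation: [-179.9, -0.1, 90.4]
ft_force: [0.4, -0.2, -0.3]
width: 27.3
gripper_force: 0.0
```

```bash
python3 - <<'E'
from h import *
s=ctrl.read_state(); p=s['eef_pos'];print(p,s['orientation'],s['width'],s['ft_force'])
print(move([580,60,250],[180,0,90]))
E
```

```text
[ 589.26148087 -116.61484396  242.00666316] [-1.79924284e+02 -1.23599491e-01  9.04233930e+01] 27.307790475968165 [ 0.39122923 -0.20815308 -0.32947879]
(array([ 0.7068, -0.0319, -0.0304]), array([-0.0008, -0.0014,  0.0047]))
```

{"api": "step_arm", "payload": {
  "targets": [0.1, -0.02, 0, 0, 0, 0, 0.3, -0.06, 0, 0, 0, 0, 0.5, -0.1, 0, 0, 0, 0, 0.7, -0.15, 0, 0, 0, 0, 0.9, -0.2, 0, 0, 0, 0, 1, -0.2, 0, 0, 0, 0, 1, -0.2, 0, 0, 0, 0],
  "jaw": 0.5
}}

```text
t: 47.0
eef_pos: [538.0, 131.3, 242.2]
orientation: [-179.9, -0.0, 90.4]
ft_force: [1.0, -0.4, -1.2]
width: 42.5
gripper_force: 0.0
```

```bash
python3 - <<'E'
from h import *
t=ctrl.grab_frame('top'); c=ctrl.grab_frame('scene')
print('orange',[b for b in blobs(t,(8,150,120),(20,255,255))],[b for b in blobs(c,(8,150,120),(20,255,255)) if b[0][1]>180])
cv2.imwrite('pics/p9.png',np.hstack([np.vstack([cv2.resize(t[150:225,300:450],(400,200)),cv2.resize(t[160:225,255:320],(400,400),interpolation=cv2.INTER_CUBIC)]),np.vstack([cv2.resize(c[210:260,250:340],(400,222),interpolation=cv2.INTER_CUBIC),cv2.resize(c[220:385,130:305],(400,378))])]))
E
```

```text
orange [(array([119.5, 152. ]), np.int32(170)), (array([325.7, 186.8]), np.int32(100)), (array([420.4, 187.9]), np.int32(101)), (array([342.1, 264.3]), np.int32(55))] [(array([268.4, 233.3]), np.int32(202)), (array([183. , 248.8]), np.int32(205)), (array([199.9, 315.4]), np.int32(276))]
```

View pics/p9.png

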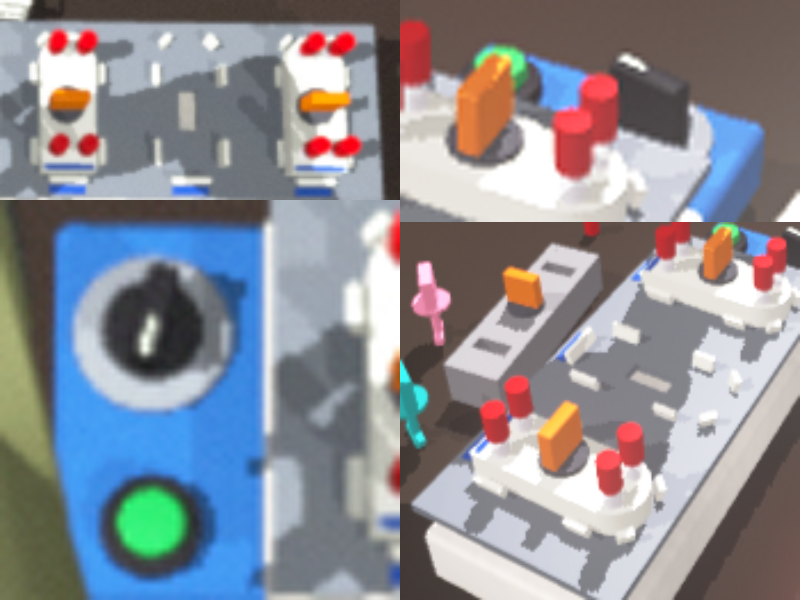

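Both pins stand square across their slots. The dial's white mark leans slightly clockwise from x, so I'll measure its angle.

```bash
python3 - <<'E'
from h import *
np.set_printoptions(precision=1,suppress=True)
t=lambda x,y:(255+(x+.5)*65/400-.5,160+(y-200+.5)*65/400-.5)
s=lambda x,y:(250+(x-400)/4.444,210+y/4.444)
def tri(a,b):
    L=[]
    for n,(u,v) in(('top',a),('scene',b)):
        c,f,M=cam(n); d=M@np.array([(u-c['cx'])/f,(v-c['cy'])/f,1]); L.append((c['eye'],d/np.linalg.norm(d)))
    Q=sum(np.eye(3)-np.outer(d,d) for e,d in L); q=sum((np.eye(3)-np.outer(d,d))@e for e,d in L)
    X=np.linalg.solve(Q,q); return X,np.linalg.norm(np.cross(X-L[0][0],L[0][1]))*2
print('stripe',tri(t(148,336),s(632,62)))
print('btn',tri((279.3,211.8),s(500,65)))
print('ring z60/70',px2w('top',*t(153,333),60),px2w('top',*t(153,333),70))
for z in(90,95,100,105): print(z,'bar end top',px2w('top',*t(163,268),z),'stripe',px2w('top',*t(153,315),z),px2w('top',*t(142,357),z),'sc edge',px2w('scene',*s(615,58),z),px2w('scene',*s(688,90),z))
print('btn z',[px2w('top',279.3,211.8,z) for z in(60,70)])
E
```

```text
stripe (array([640.4,  48.7,  89.7]), np.float64(3.2528335376906594))
btn (array([567.1,  46.2,  65. ]), np.float64(2.8466247545427796))
ring z60/70 [647.6  45.2  60. ] [645.1  45.4  70. ]
90 bar end top [667.7  41.8  90. ] stripe [647.8  45.8  90. ] [630.   50.3  90. ] sc edge [632.7  48.8  90. ] [675.6  40.8  90. ]
95 bar end top [666.3  41.9  95. ] stripe [646.5  45.9  95. ] [628.8  50.4  95. ] sc edge [635.4  42.5  95. ] [677.9  34.6  95. ]
100 bar end top [664.9  42.  100. ] stripe [645.2  46.  100. ] [627.6  50.4 100. ] sc edge [638.1  36.3 100. ] [680.2  28.5 100. ]
105 bar end top [663.6  42.1 105. ] stripe [643.9  46.1 105. ] [626.5  50.5 105. ] sc edge [640.8  30.  105. ] [682.5  22.3 105. ]
btn z [array([566.7,  45.3,  60. ]), array([565. ,  45.5,  70. ])]
```

```bash
python3 - <<'E'
from h import *
print(move([647,45.3,125],[180,0,168]))
E
```

```text
(array([-0.328 ,  0.4319,  0.4698]), array([-8.000e-04,  3.000e-04, -8.656e-01]))
```

{"api": "step_arm", "payload": {
  "targets": [-0.05, 0.06, 0, 0, 0, -0.1, -0.12, 0.17, 0, 0, 0, -0.2, -0.22, 0.3, 0, 0, 0, -0.31, -0.3, 0.4, 0, 0, 0, -0.42, -0.328, 0.43, 0, 0, 0, -0.53, -0.328, 0.43, 0.05, 0, 0, -0.64, -0.328, 0.43, 0.15, 0, 0, -0.75, -0.328, 0.43, 0.3, 0, 0, -0.85, -0.328, 0.43, 0.42, 0, 0, -0.866, -0.328, 0.43, 0.47, 0, 0, -0.866, -0.328, 0.43, 0.47, 0, 0, -0.866, -0.328, 0.43, 0.47, 0, 0, -0.866]
}}

```text
t: 48.6
eef_pos: [648.1, 45.8, 127.0]
orientation: [180.0, 0.1, 168.0]
ft_force: [0.4, -0.0, -0.7]
width: 42.8
gripper_force: 0.0
```

{"api": "step_arm", "payload": {
  "targets": [0, 0, 0, 0, 0, 0]
}}

```text
t: 48.72
eef_pos: [647.9, 46.2, 126.9]
orientation: [180.0, 0.1, 168.0]
ft_force: [-0.5, 0.3, 0.4]
width: 42.5
gripper_force: 0.0
```

```bash
python3 - <<'E'
from h import *
s=ctrl.read_state(); print(s['eef_pos'],s['orientation'],s['width'])
c=ctrl.grab_frame('scene'); print(move([647,45.3,68],[180,0,168]))
cv2.imwrite('pics/p10.png',cv2.resize(c[150:270,250:370],(600,600),interpolation=cv2.INTER_CUBIC))
E
```

```text
[647.93351302  46.16415415 126.92371882] [1.79951565e+02 1.39193091e-01 1.68033642e+02] 42.54466975198018
(array([ 0.0026, -0.0044,  0.2347]), array([0.0005, 0.0013, 0.0005]))
```

View pics/p10.png

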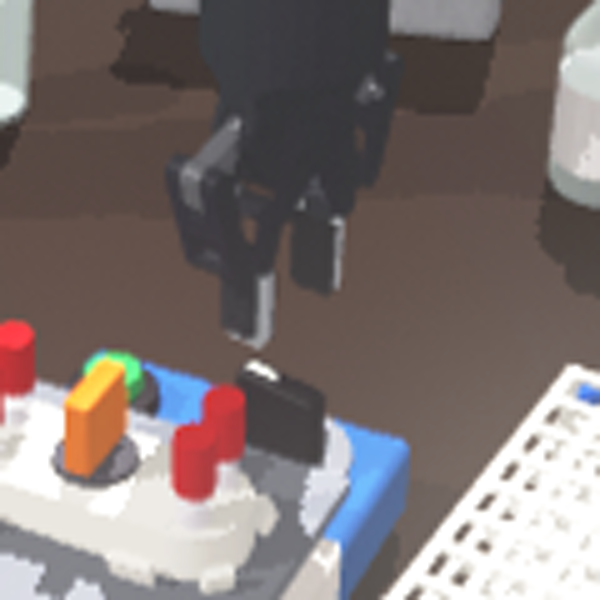

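The fingers straddle the dial bar and are parallel to it. Going down to pinch.

{"api": "step_arm", "payload": {
  "targets": [0.002, -0.003, 0.05, 0, 0, 0, 0.002, -0.003, 0.12, 0, 0, 0, 0.002, -0.003, 0.18, 0, 0, 0, 0.002, -0.003, 0.22, 0, 0, 0, 0.002, -0.003, 0.234, 0, 0, 0, 0.002, -0.003, 0.234, 0, 0, 0, 0.002, -0.003, 0.234, 0, 0, 0]
}}

```text
t: 49.65
eef_pos: [646.9, 45.6, 67.5]
orientation: [180.0, 0.1, 168.0]
ft_force: [-0.9, -0.4, 0.5]
width: 42.2
gripper_force: 0.0
```

{"api": "step_arm", "payload": {
  "targets": [0, 0, 0, 0, 0, 0, 0, 0, 0, 0, 0, 0, 0, 0, 0, 0, 0, 0, 0, 0, 0, 0, 0, 0, 0, 0, 0, 0, 0, 0, 0, 0, 0, 0, 0, 0],
  "jaw": 1,
  "force": 25
}}

```text
t: 50.4
eef_pos: [646.6, 45.0, 67.4]
orientation: [-180.0, 0.0, 168.0]
ft_force: [-1.3, -1.8, 5.0]
width: 13.5
gripper_force: 27.8
```

{"api": "step_arm", "payload": {
  "targets": [0, 0, 0, 0, 0, 0.06, 0, 0, 0, 0, 0, 0.15, 0, 0, 0, 0, 0, 0.25, 0, 0, 0, 0, 0, 0.35, 0, 0, 0, 0, 0, 0.45, 0, 0, 0, 0, 0, 0.55, 0, 0, 0, 0, 0, 0.65, 0, 0, 0, 0, 0, 0.75, 0, 0, 0, 0, 0, 0.83, 0, 0, 0, 0, 0, 0.867, 0, 0, 0, 0, 0, 0.867, 0, 0, 0, 0, 0, 0.867]
}}

```text
t: 51.9
eef_pos: [649.9, 47.6, 67.5]
orientation: [179.5, -0.1, 90.1]
ft_force: [7.9, 2.0, -2.0]
width: 14.0
gripper_force: 26.9
```

{"api": "step_arm", "payload": {
  "targets": [0, 0, 0, 0, 0, 0, 0, 0, 0, 0, 0, 0, 0, 0, 0, 0, 0, 0, 0, 0, -0.05, 0, 0, 0, 0, 0, -0.15, 0, 0, 0, 0, 0, -0.25, 0, 0, 0, 0.1, 0, -0.35, 0, 0, 0, 0.3, 0, -0.35, 0, 0, 0, 0.5, -0.1, -0.35, 0, 0, 0, 0.5, -0.2, -0.35, 0, 0, 0, 0.5, -0.3, -0.35, 0, 0, 0],
  "jaw": 0.6
}}

```text
t: 53.28
eef_pos: [570.6, 171.5, 155.2]
orientation: [179.9, -0.0, 90.1]
ft_force: [-1.4, -1.0, -0.3]
width: 34.1
gripper_force: 0.0
```

```bash
python3 - <<'E'
from h import *
s=ctrl.read_state(); print(s['eef_pos'],s['orientation'],s['width'])
t=ctrl.grab_frame('top'); c=ctrl.grab_frame('scene')
print('orange',[b for b in blobs(t,(8,150,120),(20,255,255))])
cv2.imwrite('pics/p11.png',np.hstack([cv2.resize(t[155:225,255:325],(400,400),interpolation=cv2.INTER_CUBIC),cv2.resize(c[200:280,250:330],(400,400),interpolation=cv2.INTER_CUBIC)]))
E
```

```text
[570.62750385 171.45507795 155.21750577] [ 1.79949498e+02 -1.31287681e-02  9.01132514e+01] 34.11871399069037
orange [(array([119.5, 151.9]), np.int32(170)), (array([325.7, 186.7]), np.int32(104)), (array([420.9, 187.7]), np.int32(114)), (array([342.4, 264.5]), np.int32(63))]
```

View pics/p11.png

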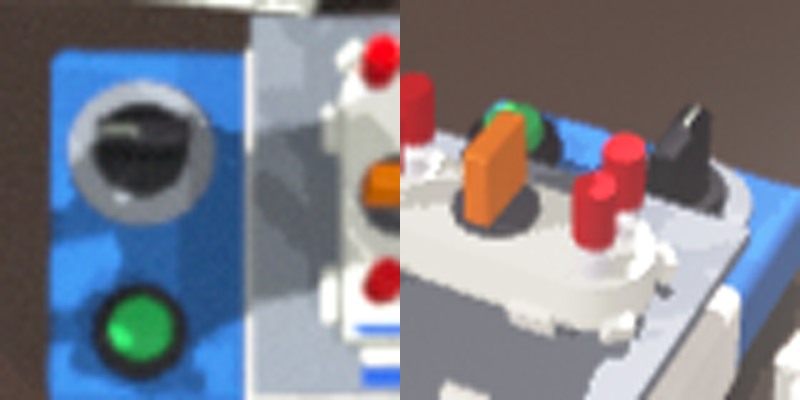

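```bash
python3 - <<'E'
from h import *
t=cv2.cvtColor(ctrl.grab_frame('top'),cv2.COLOR_BGR2GRAY).astype(float)
w=t[175:182,270:284]; print(w.astype(int))
print(move([566.3,45.6,85],[180,0,90]))
E
```

```text
[[182 175 128 106  70  44  42  39  39  34  36  43  40  42]
 [181 157  95  80  75  76  78  76  60  48  50  55  52  51]
 [182 156 109 118 125 127 121 123  96  65  57  55  53  53]
 [185 152 104  91  91  89  91  89  97  74  61  58  59  52]
 [181 144  79  54  52  48  51  51  64  60  59  55  59  56]
 [180 113  55  35  35  35  37  37  42  46  47  43  46  50]
 [173 100  43  30  34  32  34  31  34  32  31  35  34  36]]
(array([-0.5013, -0.0201,  0.2814]), array([ 0.0008, -0.0008,  0.0006]))
```

The dial mark is level across the pod, so the dial is square. Now moving over the button with the fingers shut.

{"api": "step_arm", "payload": {
  "targets": [-0.05, 0, 0, 0, 0, 0, -0.18, -0.01, 0, 0, 0, 0, -0.32, -0.02, 0, 0, 0, 0, -0.44, -0.02, 0, 0, 0, 0, -0.5, -0.02, 0.05, 0, 0, 0, -0.502, -0.02, 0.15, 0, 0, 0, -0.502, -0.02, 0.25, 0, 0, 0, -0.502, -0.02, 0.28, 0, 0, 0, -0.502, -0.02, 0.28, 0, 0, 0, -0.502, -0.02, 0.28, 0, 0, 0],
  "jaw": 1
}}

```text
t: 54.68
eef_pos: [567.2, 45.1, 85.2]
orientation: [179.9, -0.0, 90.0]
ft_force: [-0.2, 0.9, 0.0]
width: 0.1
gripper_force: 0.0
```

{"api": "step_arm", "payload": {
  "targets": [0, 0, 0.03, 0, 0, 0, 0, 0, 0.06, 0, 0, 0, 0, 0, 0.08, 0, 0, 0, 0, 0, 0.09, 0, 0, 0, 0, 0, 0.09, 0, 0, 0]
}}

```text
t: 55.3
eef_pos: [567.1, 45.2, 65.7]
orientation: [180.0, -0.1, 90.0]
ft_force: [-8.7, -0.7, 25.3]
width: -0.0
gripper_force: 12.8
```

{"api": "step_arm", "payload": {
  "targets": [0, 0, -0.008, 0, 0, 0, 0, 0, -0.008, 0, 0, 0]
}}

```text
t: 55.55
eef_pos: [567.0, 45.2, 66.0]
orientation: [179.9, -0.1, 90.0]
ft_force: [-4.6, 0.3, 14.1]
width: -0.2
gripper_force: 7.0
```

{"api": "step_arm", "payload": {
  "targets": [0, 0, -0.006, 0, 0, 0, 0, 0, -0.006, 0, 0, 0]
}}

```text
t: 55.8
eef_pos: [566.9, 45.2, 66.1]
orientation: [179.9, -0.0, 90.0]
ft_force: [-0.5, 0.5, 6.6]
width: -0.1
gripper_force: 3.5
```

{"api": "step_arm", "payload": {
  "targets": [0, 0, -0.006, 0, 0, 0, 0, 0, -0.006, 0, 0, 0]
}}

```text
t: 56.05
eef_pos: [566.9, 45.2, 67.2]
orientation: [179.9, -0.0, 90.0]
ft_force: [0.8, 0.7, 4.8]
width: -0.1
gripper_force: 2.1
```

{"api": "step_arm", "payload": {
  "targets": [0, 0, -0.008, 0, 0, 0, 0, 0, -0.008, 0, 0, 0]
}}

```text
t: 56.3
eef_pos: [566.8, 45.2, 69.0]
orientation: [179.9, -0.0, 90.0]
ft_force: [2.5, 0.3, 2.7]
width: 0.5
gripper_force: 1.6
```

A hard stop at 66 mm, then spring force falling over about 6 mm of travel: the button was fully pressed. Retreating.

{"api": "step_arm", "payload": {
  "targets": [0, 0, -0.08, 0, 0, 0, 0, 0, -0.2, 0, 0, 0, 0, 0, -0.4, 0, 0, 0, 0.1, -0.05, -0.55, 0, 0, 0, 0.3, -0.1, -0.55, 0, 0, 0, 0.5, -0.15, -0.55, 0, 0, 0, 0.6, -0.2, -0.55, 0, 0, 0, 0.6, -0.2, -0.55, 0, 0, 0, 0.6, -0.2, -0.55, 0, 0, 0]
}}

```text
t: 57.42
eef_pos: [516.4, 193.3, 205.6]
orientation: [-179.9, 0.1, 89.9]
ft_force: [-0.3, -0.2, -0.2]
width: 0.5
gripper_force: 0.0
```

```bash
python3 - <<'E'
from h import *
t=ctrl.grab_frame('top')
print([(b,a) for b,a in blobs(t,(174,150,80),(180,255,255)) if 290<b[0]<450 and 130<b[1]<230])
print('orange',blobs(t,(8,150,120),(20,255,255)),'green',blobs(t,(50,120,80),(80,255,255)))
g=cv2.cvtColor(t,cv2.COLOR_BGR2GRAY); print(g[176:179,271:279])
h=cv2.cvtColor(t,cv2.COLOR_BGR2HSV); m=cv2.inRange(h,(8,150,100),(22,255,255))
for a,b in((310,345),(405,440)):
    y,x=np.nonzero(m[175:200,a:b]); print(cv2.minAreaRect(np.c_[x,y].astype(np.float32)))
print(ctrl.read_state()['ft_force'])
E
```

```text
[(array([321.3, 165. ]), np.int32(41)), (array([332.2, 165.4]), np.int32(40)), (array([416.9, 165.9]), np.int32(44)), (array([428.2, 166.1]), np.int32(53)), (array([321.6, 203.9]), np.int32(27)), (array([332.6, 203.9]), np.int32(33)), (array([425.3, 204.6]), np.int32(91))]
orange [(array([119.8, 152.1]), np.int32(166)), (array([325.9, 187. ]), np.int32(92)), (array([420.9, 187.7]), np.int32(116)), (array([342.5, 264.4]), np.int32(65))] green [(array([279.2, 212.1]), np.int32(102)), (array([ 60.8, 411.4]), np.int32(13)), (array([ 65. , 417.1]), np.int32(39)), (array([ 45.4, 416.8]), np.int32(20))]
[[159 116 118 121 122 121 121  93]
 [159 148 187 197 197 201 194 150]
 [155 138 139 145 144 141 138 129]]
((16.0, 11.5), (7.0, 14.0), 90.0)
((16.0, 12.5), (7.0, 18.0), 90.0)
[0.42499215 0.21305361 1.34957963]
```

Everything is in place: carriers seated, wings square across the slots, dial square, button released. Handing in.

```bash
python3 -c "
from rig import ctrl
print(ctrl.finish_job())"
```

```text
the job is handed in; nothing more can be done
None
```

I handed the job in at about 57 s: both carriers are seated at stations 1 and 3 and locked with pins, the dial is square, and the start button was pressed fully and released; I viewed 17 pictures, three over the limit of 14.

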